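# Put the L-gauge away in its foam case and close the lid

## Task

Put the L-shaped gauge with the red grip tab into its matching cutout in the foam of the yellow case and press it fully home. Then take the yellow lid off the sloping rest and set it squarely over the case's raised rim, lowering it (not letting it drop) until it sits flush all round, and let go. Leave the other things on the bench standing where they are.

Things in the scene. Friction and masses are not known exactly. Their poses are not given: they have to be found in the camera images.
- case: yellow case bottom, fixed to the bench, 100 (x) x 120 (y) mm, its edge 28 mm high; black foam inside is level with the edge. A black locating rim, 86 x 106 mm outside and 3 mm thick, stands 5 mm above the edge round the foam. Origin: middle of the underside; z up
- cutout (a point): point on the case, at foam level (28 mm up), above which the middle of the gauge's red tab must come; axes as the case. It lies at x = -15, y = -2 mm in the case's frame. The L-shaped cutout is 12 mm deep, its outline 2 mm wider than the gauge on every side, and lies the same way round as the gauge (x and y axes of gauge and case parallel, not reversed). Seated, the tab's middle is 13 mm above this point
- gauge: loose aluminium L-gauge, 12 mm thick, 70 to 140 g, flat on the bench. Origin: underside, middle of the long leg; long leg 20 (x) x 70 (y) mm, short leg 20 mm wide running out to x = +40 mm at the -y end (y = -35 to -15)
- gauge_grip (a point): middle of the gauge's upright red tab, axes as the gauge. The tab is 12 mm (x) by 30 mm (y) and stands 26 mm above the L (from 12 to 38 mm above the gauge's underside); grip it across x. This point is at x = 0, y = -2, z = 25 mm in the gauge's frame
- lid: loose yellow lid, a hollow shell 100 (x) x 120 (y) x 37 mm high with 5 mm walls (inside 90 x 110 mm, 32 mm deep, so 2 mm play on every side round the rim), 150 to 310 g. Origin: middle of its open underside; z out of its top. It starts lying on the rest, top outward, its z axis leaning 35 degrees from vertical toward the robot's side. Either way round fits the case
- lid_grip (a point): middle of the lid's black bar grip, axes as the lid. The bar is 50 mm (x) by 14 mm (y) and stands 24 mm above the lid's top; grip it across y. This point is 49 mm above the lid's underside, on its middle line. With the lid home it is 77 mm above the bench, over the middle of the case
- rest: white sloping rest for the lid, fixed to the bench, 120 (x) x 126 (y) mm, up to 80 mm high, slope 35 degrees, low at its -x side where a small ledge (13 mm above the slope) stops the lid; the tall black computer tower stands behind the case and to the left of the rest, so bring the lid back toward the robot before swinging it across. Origin: middle of the underside
- tube_tin_0: bystander: round black tin, 53 mm across, 30 high
- tube_tin_1: bystander: round white tin, 53 mm across, 30 high
- beaker_0: bystander: clear beaker, 65 mm across, 78 high
- reagent_1: bystander: brown bottle with a blue cap, 66 mm across, 165 high
- flask_0: bystander: clear volumetric flask with a white stopper, 62 mm across, 188 high
- wash_bottle: bystander: white squeeze bottle with a blue cap and a bent jet, 63 x 95 mm, 198 high
Not all that is in view belongs to the job. Leave any orange look-alike of the gauge alone.

How it is judged:
On the way:
1. the gauge lies fully home in its cutout, released (horizontal distance between gauge_grip and cutout below 0.005 m and z of gauge_grip in the frame of case between 0.038 and 0.0435 m and angle between the x axis of gauge and the x axis of case, either way round below 0.12 rad and angle between gauge's own z axis and vertical below 0.06 rad and contact force between the fingers and gauge below 0.1 N), for 0.2 s.
At the end, for the whole second after the job is handed in: The gauge lies in its cutout (within 5 mm and 7 degrees, down to within 2.5 mm, level) and the lid sits on the case: its middle within 5 mm of the case's middle, within 4 degrees of its direction, level within 1.7 degrees, down to within 2.5 mm; both released and at rest (horizontal distance between gauge_grip and cutout below 0.005 m and z of gauge_grip in the frame of case between 0.038 and 0.0435 m and angle between the x axis of gauge and the x axis of case, either way round below 0.12 rad and angle between gauge's own z axis and vertical below 0.06 rad and horizontal distance between lid_grip and case below 0.005 m and z of lid_grip in the frame of case between 0.074 and 0.0795 m and angle between the x axis of lid and the x axis of case, either way round below 0.07 rad and angle between lid's own z axis and vertical below 0.03 rad and linear speed of each of lid, gauge below 0.02 m/s); the robot touches nothing.
It fails at once if a bystander is tipped over or pushed more than 40 mm (angle between any of tube_tin_0, tube_tin_1, beaker_0, reagent_1, flask_0, wash_bottle's own z axis and vertical above 0.5 rad or distance of any of tube_tin_0, tube_tin_1, beaker_0, reagent_1, flask_0, wash_bottle from where it was at the start of the episode above 0.04 m).
It fails at once if the lid is dropped (faster than 0.5 m/s, out of the fingers) (linear speed of lid above 0.5 m/s and contact force between the fingers and lid below 0.05 N).
It also fails if it takes over 48 s, if anything falls off the work surface, if the arm or the gripper's body presses on something with over 40 N, if the wrist force passes 120 N, or if a joint passes its speed limit or range.

## Robot

A 6-joint arm with a two-finger parallel gripper is mounted at the origin on the work surface; the furniture and walls round the work are solid. World frame = base frame: x ahead of the robot, y to its left, z up, the work surface at z = 0. Lengths are in m, angles in rad, forces in N, time in s.
With the tool pointing down it reaches from about 0.35 to 0.95 m from the base axis. Payload 17.4 kg.
Tool frame: the origin (TCP) lies midway between the tips of the shut fingers; the grasp point (between the pads) lies 19 mm behind it; z points along the fingers, y is the line along which they close (so a half turn about z gives the same grasp; the last joint's range is limited). The gripper opens to 93 mm and grips with 3 to 60 N. Pads are 15 mm wide; open, the fingers measure 128 mm over their backs; the gripper's body (75 mm by 188 mm) begins 65 mm behind the grasp point.
Start: joints at [1.299, 0.116, 1.442, -0, 1.584, -0.038], TCP at [0.156, 0.657, 0.219] pointing down, gripper open.
Joint ranges: [-2.83, 2.83], [-0.83, 2.19], [0.07, 2.5], [-1.14, 4.28], [0.01, 3], [-2.97, 2.97]. Speed limits (rad/s): [1.89, 1.89, 2.22, 3.14, 3.14, 3.14].

## Interface

Orientations are given as [roll, pitch, yaw] about the fixed x, y, z axes, in that order (R = Rz(yaw) Ry(pitch) Rx(roll)).
In Python, from bench import ctrl gives the robot as it stands.
- The arm moves only by the shell command python3 -m creep 'ROWS' [FORCE]. ROWS is a JSON object of lists of equal length, an entry for each row: "claw": the opening in per cent of the stroke, from 0 (shut) to 100 (fully open); "translation": the shift along the tool's x, y, z in m, a list of three; "spin": the turn about the tool's z in degrees. In form: {"claw": [claw, ...], "translation": [[tx, ty, tz], ...], "spin": [spin, ...]}. A call has 1 to 5 rows; each row is the pose to reach, as a shift and turn from the pose commanded when the call began, along the tool's axes at that moment; what a row does not reach only later rows make up. A row lasts 1/12 s, in which the tool goes at most 41.7 mm and 7.16 degrees, less where a joint would pass 70% of its speed; a pose out of reach is approached as far as the arm can. A call with a gripper value outside its range is refused whole. The fingers move at their own pace and stop on an object; FORCE is the grip in N (left out, the last holds). Time passes only in rows, so rows that repeat a pose let the fingers close. It gives the time, the measured TCP pose, the force, the opening and the grip force at its end, in the units of the state.
- ctrl.get_state(): the state, without advancing time (a new reading comes with each control period).
- ctrl.capture(name): name is "side" or "top"; returns a dict with "frame" (480x640x3 uint8, red, green, blue), "camera_matrix" (3x3 intrinsics, pixels), "dist" ([k1, k2, p1, p2, k3] as OpenCV has them; the pictures are not rectified), "rvec" (rotation vector, rad) and "tvec" (3), from world to camera coordinates, as OpenCV has them. Camera axes: x right, y down, z forward; pixel columns grow to the right and rows downward; lengths in m; the calibration is good to about 2 mm. A picture is of the moment at which its call begins. There is no depth.
- ctrl.hand_in(): hands the job in; it is judged then, once.
The state is a dict: "time_s": time; "joint_pos": joint angles; "joint_vel": joint speeds; "joint_torque": joint torques, N m; "ee_pos": TCP position; "eef_rot": TCP orientation; "wrist_force": force on the tool from outside, world axes, zero at the start; "ft_torque": the same for the moment, N m; "opening": finger opening in m; "grip_force": force on a finger pad.
Only numpy, scipy, OpenCV 4.12 (cv2) and the standard library are available. Lean on these libraries where they do the work, as an engineer would, in place of code of your own. Each camera call takes 0.05 s, during which the arm holds its last target. There are 200 camera calls.

## Working session

There is one attempt and no reset: what is moved stays moved. The work goes in short steps, Python scripts to look and compute and a shell command to move; the robot and the scene stay as the last step left them, time stands still between calls to the robot, and variables do not carry over. Pictures are saved under pics/ and viewed, at most 10 in all, crops included, and the job is handed in when it is done.

```bash
mkdir -p pics; ls; python3 - <<'E'
from bench import ctrl
import cv2,pickle
s=ctrl.get_state();print(s)
d={n:ctrl.capture(n) for n in("side","top")}
pickle.dump(d,open('c0.pkl','wb'))
for n in d:
    cv2.imwrite(f'pics/{n}0.png',d[n]['frame'][:,:,::-1]);print(n,d[n]['camera_matrix'],d[n]['dist'],d[n]['rvec'],d[n]['tvec'])
E
```

```text
pics
{'time_s': 0.0, 'joint_pos': array([ 1.29922216e+00,  1.16472783e-01,  1.44222985e+00, -3.78950629e-05,
        1.58400890e+00, -3.77488247e-02]), 'joint_vel': array([-0.00091625, -0.00213002,  0.00051821, -0.00128187,  0.00089556,
       -0.00106896]), 'joint_torque': array([-1.71485728e-03, -7.21260810e+01, -6.22579336e+01,  7.79297319e-02,
        2.39652843e-02, -1.29718028e-04]), 'ee_pos': array([0.15633139, 0.65644553, 0.21793608]), 'eef_rot': array([-3.14047314e+00, -4.36106200e-06,  2.90776683e+00]), 'wrist_force': array([0.19525047, 0.11834461, 0.67160739]), 'ft_torque': array([-0.03189337, -0.01911458, -0.00660228]), 'grip_force': 0.0, 'opening': 0.09354262845813294}
side [[561.59583806   0.         319.1103082 ]
 [  0.         561.59583806 241.32266906]
 [  0.           0.           1.        ]] [-0.06809032  0.          0.          0.          0.        ] [ 2.49873863 -0.01876043  0.00909611] [-0.53803236  0.1392235   1.10152405]
top [[599.92595965   0.         307.58906234]
 [  0.         599.92595965 229.70815362]
 [  0.           0.           1.        ]] [0.0098436 0.        0.        0.        0.       ] [ 2.21530147 -2.15144631  0.10991557] [0.0472568  0.54492576 1.45762513]
```

View pics/side0.png

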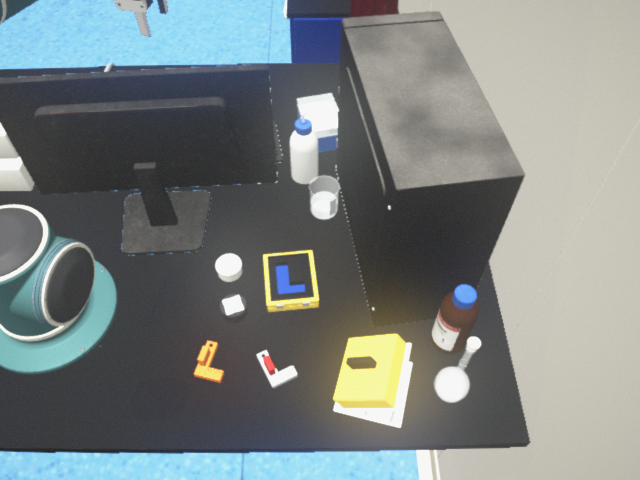

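View pics/top0.png

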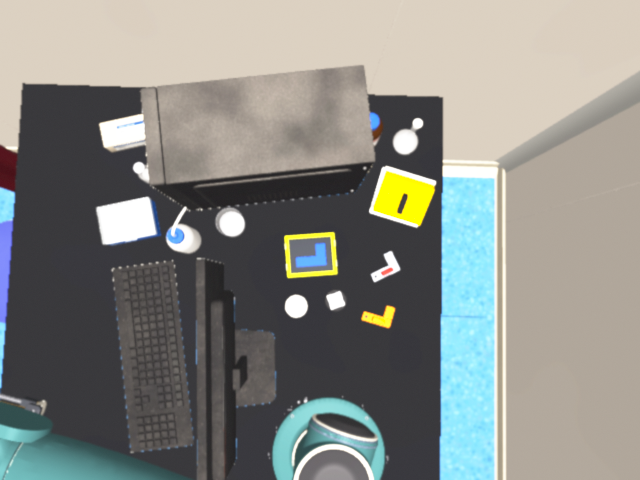

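The side view shows the case at about (291,281) with its blue L cutout, the red-tab gauge at (275,370), and the lid on its rest at (372,372). An orange decoy sits at (209,362). In the top view they are at (311,255), (387,268), (402,197) and (379,317), and image up is +x. Next I'll measure them by colour.

```bash
cat > h.py <<'E'
import cv2,numpy as np,pickle
def ray(c,uv):
    p=cv2.undistortPoints(np.array(uv,float).reshape(-1,1,2),c['camera_matrix'],np.array(c['dist'],float)).reshape(-1,2)
    R=cv2.Rodrigues(np.array(c['rvec'],float))[0];t=np.array(c['tvec'],float).ravel()
    return -R.T@t, np.c_[p,np.ones(len(p))]@R
def plane(c,uv,z):
    o,d=ray(c,uv);return o+d*((z-o[2])/d[:,2])[:,None]
def tri(c1,u1,c2,u2):
    o1,d1=ray(c1,u1);o2,d2=ray(c2,u2);r=[]
    for a,b in zip(d1,d2):
        k=np.linalg.lstsq(np.c_[a,-b],o2-o1,rcond=None)[0]
        p,q=o1+k[0]*a,o2+k[1]*b;r.append(np.r_[(p+q)/2,np.linalg.norm(p-q)])
    return np.array(r)
def mask(c,lo,hi):
    return cv2.inRange(cv2.cvtColor(c['frame'],cv2.COLOR_RGB2HSV),np.array(lo),np.array(hi))
def blobs(m,amin=30):
    cs,_=cv2.findContours(m,cv2.RETR_EXTERNAL,cv2.CHAIN_APPROX_NONE)
    return sorted([k for k in cs if cv2.contourArea(k)>amin],key=cv2.contourArea,reverse=True)
E
python3 - <<'E'
from h import *
np.set_printoptions(precision=4,suppress=True)
d=pickle.load(open('c0.pkl','rb'))
cols={'yellow':((22,120,90),(34,255,255)),'red':((170,130,90),(180,255,255)),'red0':((0,160,90),(5,255,255)),'blue':((100,120,80),(125,255,255)),'white':((0,0,130),(180,60,255))}
for n,c in d.items():
  print(n,'cam',ray(c,[[320,240]])[0])
  for k,(lo,hi) in cols.items():
    for b in blobs(mask(c,lo,hi),25)[:25]:
        (x,y),(w,h),a=cv2.minAreaRect(b)
        if not((170<x<480 and 110<y<350) if n=='top' else (190<x<500 and 220<y<440)): continue
        if max(w,h)>130: continue
        ap=cv2.approxPolyDP(b,2.5,True).reshape(-1,2)
        print(k,cv2.contourArea(b),np.round([x,y,w,h,a],1),ap.tolist())
T=d['top']['frame'][150:290,275:445,::-1];S=d['side']['frame'][240:425,240:430,::-1]
im=np.zeros((600,800,3),np.uint8)
a=cv2.resize(T,None,fx=2.3,fy=2.3,interpolation=2);b=cv2.resize(S,None,fx=2.1,fy=2.1,interpolation=2)
im[:a.shape[0],:a.shape[1]]=a;im[:b.shape[0],395:395+b.shape[1]]=b
cv2.imwrite('pics/crop.png',im[:400])
E
```

```text
side cam [ 0.5274 -0.5572  0.9662]
yellow 341.5 [361.  362.2  13.4  30.1  86.2] [[376, 361], [369, 355], [346, 358], [351, 369], [374, 368]]
yellow 297.5 [362.4 402.5  59.5   9.4   3.5] [[333, 396], [343, 406], [392, 406], [382, 399], [335, 400]]
yellow 293.5 [369.  362.8  55.5  75.6  84.6] [[405, 342], [396, 333], [349, 337], [334, 394], [349, 338], [397, 334], [391, 375], [393, 372], [395, 375], [393, 378], [396, 377], [394, 372], [399, 371], [396, 367], [400, 367]]
yellow 250.5 [212.2 360.6  25.3  35.7  18.4] [[213, 343], [204, 367], [198, 365], [195, 373], [219, 379], [222, 371], [207, 369], [216, 343]]
yellow 216.0 [291.2 288.1  43.6  53.   86.2] [[264, 268], [269, 311], [318, 306], [318, 292], [318, 299], [310, 301], [306, 307], [301, 302], [284, 304], [283, 309], [267, 305]]
yellow 65.0 [203.8 349.9   5.8  20.6  26.6] [[211, 342], [202, 347], [199, 359], [202, 360]]
blue 441.0 [464.5 296.   24.   23.   90. ] [[460, 284], [454, 290], [453, 301], [457, 306], [467, 308], [475, 300], [476, 292], [470, 285]]
blue 433.5 [290.1 278.5  28.6  28.1  85.2] [[276, 266], [278, 293], [304, 
[... 2093 characters left out ...]
, 237], [194, 229], [178, 223], [187, 209]]
white 592.0 [409.8 136.3  24.   40.3  45. ] [[420, 118], [412, 121], [410, 129], [402, 129], [395, 134], [393, 146], [399, 153], [408, 154], [416, 147], [414, 131], [422, 126]]
white 532.0 [402.  196.6  57.1  51.4  17.1] [[383, 166], [369, 212], [417, 227], [372, 209], [384, 173], [388, 170], [435, 185], [435, 180]]
white 410.0 [296.  305.5  23.   22.   90. ] [[294, 294], [285, 301], [285, 310], [292, 317], [300, 317], [307, 309], [304, 297]]
white 379.0 [382.4 266.3  22.4  30.   63.4] [[391, 251], [384, 253], [388, 264], [371, 273], [373, 281], [400, 269]]
white 244.0 [335.4 300.1  16.8  16.4  71.6] [[340, 291], [326, 295], [330, 309], [345, 304]]
```

View pics/crop.png

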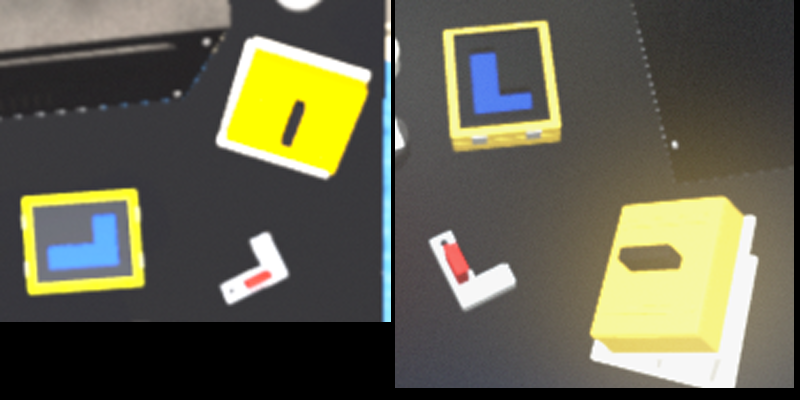

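The crop shows a clear red tab on the gauge. The lid's bar runs up and to the right in the top view, so the lid's yaw is about -18°. The case's L runs the same way round as the gauge. Next I'll work out poses.

```bash
python3 - <<'E'
from h import *
np.set_printoptions(precision=4,suppress=True)
d=pickle.load(open('c0.pkl','rb'));T,S=d['top'],d['side']
# case
b=cv2.boxPoints(cv2.minAreaRect(blobs(mask(T,(22,120,90),(34,255,255)))[0]))
p=plane(T,b,.028);print('case',p.mean(0),'edges',[ (np.linalg.norm(p[i]-p[i-1]),np.degrees(np.arctan2(*(p[i]-p[i-1])[1::-1]))) for i in range(4)])
print('cutout L @16 top',plane(T,[[325,244],[316,243],[313,256],[296,257],[296,266],[326,264]],.016)[:,:2].tolist())
print('cutout L @28 top',plane(T,[[325,244],[296,266],[326,264]],.028)[:,:2].tolist())
print('case side: corners',plane(S,[[264,254],[315,250],[318,300],[267,305]],.028)[:,:2])
# gauge L
print('L top @12',plane(T,[[391,251],[384,253],[388,264],[371,273],[373,281],[400,269]],.012)[:,:2])
print('L side @12',plane(S,[[256,354],[270.5,386],[297,374],[293,365],[267,351]],.012)[:,:2])
# red
def red(c,box):
    f=c['frame'].astype(int);m=((f[...,0]-f[...,1]>60)&(f[...,0]-f[...,2]>50)).astype(np.uint8)
    k=np.zeros_like(m);x0,y0,x1,y1=box;k[y0:y1,x0:x1]=1;m*=k
    y,x=np.nonzero(m);pts=np.c_[x,y].astype(np.float32);return pts.mean(0),cv2.minAreaRect(pts),len(x)
rt=red(T,(365,245,405,285));rs=red(S,(250,340,300,395));print(rt,rs)
print('red tri',tri(T,[rt[0]],S,[rs[0]]),'top@38',plane(T,[rt[0]],.038),'@25',plane(T,[rt[0]],.025))
# bar
def dark(c,box):
    f=c['frame'].astype(int);m=(f.sum(2)<230).astype(np.uint8);k=np.zeros_like(m);x0,y0,x1,y1=box;k[y0:y1,x0:x1]=1
    b=blobs(m*k,20)[0];M=cv2.moments(b);return np.array([M['m10']/M['m00'],M['m01']/M['m00']]),cv2.minAreaRect(b),cv2.approxPolyDP(b,1.2,True).reshape(-1,2).tolist()
bt=dark(T,(392,188,414,220));bs=dark(S,(343,350,382,374));print(bt,bs);print('bar tri',tri(T,[bt[0]],S,[bs[0]]))
# lid top corners (side: upper-left, upper-right)
print('rest? lid corners tri',tri(T,[[374,210],[420,225]],S,[[349.5,337.6],[334,394]]))
print('tower near corner',plane(S,[[373,322]],0.0),'flask',tri(T,[[418,123]],S,[[473,344]]),'bottle',tri(T,[[375,121]],S,[[465,296]]))
for n,u,z in(('tin1',[296,305.5],.03),('tin0',[335.4,300],.03),('beaker',[230,221],.078)):print(n,plane(T,[u],z))
for n,u in (('rest white side',[[333,411],[401,427]]),):print(n,plane(S,u,0)[:,:2])
E
```

```text
case [0.4818 0.0544 0.028 ] edges [(np.float64(0.1071563464927613), np.float64(5.912534718226558)), (np.float64(0.1270696779597612), np.float64(-84.19340525320942)), (np.float64(0.10735287542025274), np.float64(-174.51177120532464)), (np.float64(0.12627518965385612), np.float64(95.71809103001242))]
cutout L @16 top [[0.5097196272945254, 0.01896007005769064], [0.5115404303209699, 0.04131353466825607], [0.47914632300417304, 0.047846136708495114], [0.47544991542316495, 0.08976000226140876], [0.45326449452482276, 0.08908801854034382], [0.460340242562621, 0.015201627576903035]]
cutout L @28 top [[0.5089504874848212, 0.01946850363305648], [0.4529523601179534, 0.08902876500252851], [0.45997082983713433, 0.01574048581758619]]
case side: corners [[ 0.4267  0.1144]
 [ 0.5315  0.1231]
 [ 0.5359  0.0034]
 [ 0.4376 -0.0065]]
L top @12 [[ 0.4974 -0.1456]
 [ 0.4919 -0.1283]
 [ 0.4649 -0.1387]
 [ 0.4415 -0.097 ]
 [ 0.4219 -0.1023]
 [ 0.4534 -0.1687]]
L side @12 [[ 0.4197 -0.1016]
 [ 0.4486 -0.1644]
 [ 0.4958 -0.142 ]
 [ 0.4884 -0.1244]
 [ 0.4398 -0.0957]]
(array([386.6078, 270.9412], dtype=float32), ((386.7000427246094, 270.8999938964844), (4.0249223709106445, 12.074767112731934), 63.43495178222656), 51) (array([268.9315, 364.2603], dtype=float32), ((269.0, 364.0000305175781), (19.677400588989258, 8.049844741821289), 63.43495178222656), 146)
red tri [[ 0.4467 -0.1324  0.0342  0.0009]] top@38 [[ 0.4471 -0.1318  0.038 ]] @25 [[ 0.4474 -0.1337  0.025 ]]Traceback (most recent call last):
  File "<stdin>", line 24, in <module>
  File "<stdin>", line 23, in dark
IndexError: list index out of range
```

```bash
python3 - <<'E'
from h import *
np.set_printoptions(precision=4,suppress=True)
d=pickle.load(open('c0.pkl','rb'));T,S=d['top'],d['side']
def dark(c,box):
    x0,y0,x1,y1=box;f=c['frame'][y0:y1,x0:x1];g=f[...,0]
    th,m=cv2.threshold(np.ascontiguousarray(g),0,1,cv2.THRESH_BINARY_INV+cv2.THRESH_OTSU)
    b=blobs(m,15)[0]+[x0,y0];M=cv2.moments(b);return np.array([M['m10']/M['m00'],M['m01']/M['m00']]),cv2.minAreaRect(b),cv2.approxPolyDP(b,1.2,True).reshape(-1,2).tolist()
bt=dark(T,(393,186,413,218));bs=dark(S,(342,350,382,374));print(bt,bs);print('bar tri',tri(T,[bt[0]],S,[bs[0]]))
print('lid corners tri',tri(T,[[374,210],[420,225]],S,[[349.5,337.6],[334.5,394]]))
print('tower near corner',plane(S,[[373,322]],0.0),'flask',tri(T,[[418,123]],S,[[473,344]]),'bottle',tri(T,[[375,121]],S,[[465,296]]))
for n,u,z in(('tin1',[296,305.5],.03),('tin0',[335.4,300],.03),('beaker',[230,221],.078)):print(n,plane(T,[u],z))
print('rest side low corners',plane(S,[[333,411],[401,427]],0)[:,:2],'top',plane(T,[[369,212],[417,227]],.01)[:,:2])
print('monitor top right edge',tri(T,[[222,262]],S,[[272,68]]))
E
```

```text
(array([402.056 , 203.1849]), ((402.0517272949219, 203.12071228027344), (4.642383098602295, 19.869401931762695), 21.801406860351562), [[406, 194], [403, 195], [398, 208], [398, 212], [400, 213], [406, 199]]) (array([361.0889, 362.3741]), ((361.0, 362.5), (11.0, 28.0), 90.0), [[347, 359], [347, 364], [352, 368], [375, 366], [375, 361], [371, 357], [354, 357]])
bar tri [[ 0.6065 -0.1577  0.0923  0.001 ]]
lid corners tri [[ 0.5917 -0.0954  0.0615  0.0017]
 [ 0.5593 -0.2048  0.0723  0.0019]]
tower near corner [[ 0.6424 -0.0312 -0.    ]] flask [[ 0.7733 -0.1741  0.1875  0.004 ]] bottle [[ 0.7792 -0.0798  0.1735  0.003 ]]
tin1 [[0.3571 0.0861 0.03  ]]
tin0 [[ 0.3731 -0.0093  0.03  ]]
beaker [[0.5538 0.2486 0.078 ]]
rest side low corners [[ 0.5593 -0.2075]
 [ 0.6765 -0.2384]] top [[ 0.5935 -0.0892]
 [ 0.5594 -0.21  ]]
monitor top right edge [[0.4549 0.2233 0.4008 0.0165]]
```

```bash
python3 -m creep '{"claw":[70,70,70,70,70],"translation":[[0,0,-0.04],[0,0,-0.06],[0,0,-0.06],[0,0,-0.06],[0,0,-0.06]],"spin":[7,14,21,28,35]}' 20
```

```text
time_s: 0.52
ee_pos: [0.1564, 0.6567, 0.2787]
eef_rot: [3.142, -0.0, 2.291]
wrist_force: [0.1, 0.4, -0.7]
opening: 0.0667
grip_force: 0.0
```

```bash
python3 - <<'E'
from h import *
np.set_printoptions(precision=3,suppress=True)
d=pickle.load(open('c0.pkl','rb'));T,S=d['top'],d['side']
print('monitor',tri(T,[[205,260],[222,264]],S,[[272,68],[276,183]]))
print('tower',tri(T,[[373,162],[365,67],[160,182]],S,[[388,190],[524,177],[342,22]]))
print('wash',tri(T,[[175,236]],S,[[303,126]]))
E
```

```text
monitor [[0.455 0.258 0.376 0.01 ]
 [0.451 0.263 0.081 0.001]]
tower [[ 0.634 -0.05   0.403  0.01 ]
 [ 0.819 -0.031  0.406  0.001]
 [ 0.586  0.339  0.415  0.005]]
wash [[0.509 0.361 0.153 0.   ]]
```

```bash
python3 -m creep '{"claw":[70,70,70,70,70],"translation":[[0,0,-0.04],[0,0,-0.08],[0,0,-0.12],[0,0,-0.16],[0,0,-0.2]],"spin":[7,14,16,16,16]}'; python3 -m creep '{"claw":[70,70],"translation":[[0,0,-0.04],[0,0,-0.08]],"spin":[0,0]}'
```

```text
time_s: 0.93
ee_pos: [0.1563, 0.6562, 0.4803]
eef_rot: [-3.141, 0.0, 2.017]
wrist_force: [0.7, 1.4, -0.2]
opening: 0.0652
grip_force: 0.0
time_s: 1.1
ee_pos: [0.1562, 0.656, 0.5604]
eef_rot: [-3.142, 0.0, 2.018]
wrist_force: [0.8, 0.3, 0.9]
opening: 0.0647
grip_force: 0.0
```

```bash
cat >> h.py <<'E'
def go(st,target,yaw=None):
    "tool-axis shift from measured pose to target TCP; yaw deg of tool x"
    p=np.array(st['ee_pos']);a=st['eef_rot'][2];d=np.array(target)-p
    print('shift',np.round([d[0]*np.cos(a)+d[1]*np.sin(a),d[0]*np.sin(a)-d[1]*np.cos(a),-d[2]],4),'spin',None if yaw is None else round((np.degrees(a)-yaw+180)%360-180,2))
E
python3 -m creep '{"claw":[70,70,70,70,70],"translation":[[-0.04,-0.004,0],[-0.08,-0.008,0],[-0.12,-0.012,0],[-0.16,-0.016,0],[-0.2,-0.019,0]],"spin":[0,0,0,0,0]}'
python3 -m creep '{"claw":[70,70,70,70,70],"translation":[[-0.04,-0.004,0],[-0.08,-0.008,0],[-0.12,-0.012,0],[-0.16,-0.016,0],[-0.2,-0.019,0]],"spin":[0,0,0,0,0]}'
python3 -m creep '{"claw":[70,70,70,70,70],"translation":[[-0.04,-0.004,0],[-0.08,-0.008,0],[-0.12,-0.012,0],[-0.16,-0.016,0],[-0.2,-0.019,0]],"spin":[0,0,0,0,0]}'
python3 -m creep '{"claw":[70,70,70,70,70],"translation":[[-0.04,-0.004,0],[-0.08,-0.008,0],[-0.12,-0.012,0],[-0.16,-0.016,0],[-0.2,-0.019,0]],"spin":[0,0,0,0,0]}'
python3 -c "
from h import *;from bench import ctrl
go(ctrl.get_state(),[.4465,-.1325,.10],115.2)"
```

```text
time_s: 1.52
ee_pos: [0.2259, 0.4664, 0.5582]
eef_rot: [-3.141, 0.0, 2.018]
wrist_force: [1.4, -0.1, 0.6]
opening: 0.0648
grip_force: 0.0
time_s: 1.93
ee_pos: [0.2948, 0.2776, 0.5586]
eef_rot: [3.141, -0.0, 2.018]
wrist_force: [0.7, -0.2, -0.2]
opening: 0.0649
grip_force: 0.0
time_s: 2.35
ee_pos: [0.364, 0.0889, 0.5587]
eef_rot: [3.141, 0.0, 2.018]
wrist_force: [1.7, 0.5, 0.5]
opening: 0.0647
grip_force: 0.0
time_s: 2.77
ee_pos: [0.4335, -0.0999, 0.5587]
eef_rot: [3.141, 0.0, 2.017]
wrist_force: [0.4, 0.5, 0.9]
opening: 0.065
grip_force: 0.0
shift [-0.035  -0.0023  0.4587] spin 0.37
```

```bash

python3 -m creep '{"claw":[60,60,60,60,60],"translation":[[-0.035,-0.002,0.02],[-0.035,-0.002,0.06],[-0.035,-0.002,0.10],[-0.035,-0.002,0.14],[-0.035,-0.002,0.18]],"spin":[0.4,0.4,0.4,0.4,0.4]}'
python3 -m creep '{"claw":[60,60,60,60,60],"translation":[[0,0,0.04],[0,0,0.08],[0,0,0.12],[0,0,0.16],[0,0,0.19]],"spin":[0,0,0,0,0]}'
python3 -m creep '{"claw":[60,60,60,60],"translation":[[0,0,0.03],[0,0,0.05],[0,0,0.06],[0,0,0.06]],"spin":[0,0,0,0]}'
python3 - <<'E'
from h import *;from bench import ctrl
go(ctrl.get_state(),[.4465,-.1325,.020],115.2)
a=ctrl.capture('top');b=ctrl.capture('side')
im=np.zeros((480,800,3),np.uint8);im[:400,:400]=cv2.resize(a['frame'][210:310,340:440],(400,400));im[:400,400:]=cv2.resize(b['frame'][310:410,220:320],(400,400))
cv2.imwrite('pics/g1.png',im[:400,:,::-1])
E
```

```text
time_s: 3.18
ee_pos: [0.4466, -0.1303, 0.3763]
eef_rot: [-3.141, -0.0, 2.01]
wrist_force: [0.9, 0.2, 0.7]
opening: 0.056
grip_force: 0.0
time_s: 3.6
ee_pos: [0.4459, -0.1297, 0.1851]
eef_rot: [-3.14, -0.002, 2.011]
wrist_force: [-1.2, -0.5, -1.9]
opening: 0.0555
grip_force: 0.0
time_s: 3.93
ee_pos: [0.446, -0.1298, 0.1266]
eef_rot: [-3.139, -0.002, 2.011]
wrist_force: [0.3, -0.1, 0.5]
opening: 0.0554
grip_force: 0.0
shift [-0.0027 -0.0007  0.1066] spin 0.0
```

View pics/g1.png

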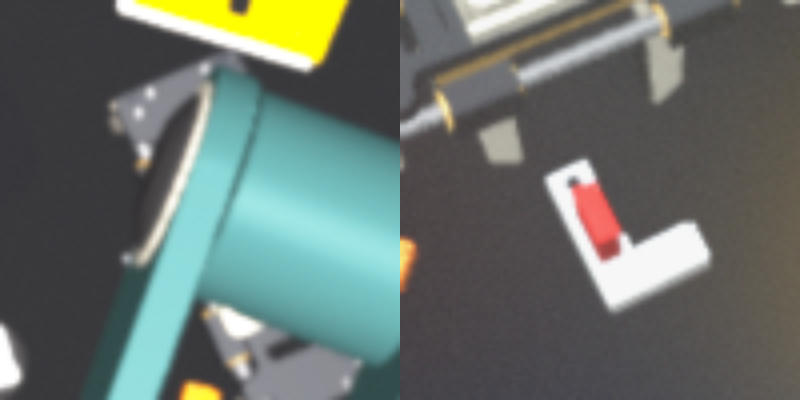

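The side crop shows the fingers on either side of the red tab. The wrist blocks the top view. I'll go down and grip.

```bash

python3 -m creep '{"claw":[60,60,60,60,60],"translation":[[-0.003,-0.001,0.04],[-0.003,-0.001,0.075],[-0.003,-0.001,0.095],[-0.003,-0.001,0.105],[-0.003,-0.001,0.1065]],"spin":[0,0,0,0,0]}'
python3 -m creep '{"claw":[60,5,5,5,5],"translation":[[0,0,0],[0,0,0],[0,0,0],[0,0,0],[0,0,0]],"spin":[0,0,0,0,0]}' 25
python3 -m creep '{"claw":[5,5,5,5,5],"translation":[[0,0,0],[0,0,0],[0,0,-0.03],[0,0,-0.07],[0,0,-0.09]],"spin":[0,0,0,0,0]}' 25
python3 -c "
from h import *;from bench import ctrl
c=np.array([.482,.0545]);a=np.radians(5.7);R=np.array([[np.cos(a),-np.sin(a)],[np.sin(a),np.cos(a)]]);t=c+R@[-.015,-.002];print(t)
go(ctrl.get_state(),[*t,.11],95.7)"
```

```text
time_s: 4.45
ee_pos: [0.4473, -0.1332, 0.0219]
eef_rot: [-3.141, -0.001, 2.011]
wrist_force: [0.4, 0.2, 0.3]
opening: 0.0556
grip_force: 0.0
time_s: 4.87
ee_pos: [0.4477, -0.1334, 0.023]
eef_rot: [3.141, 0.001, 2.011]
wrist_force: [-0.5, -0.0, -0.7]
opening: 0.0335
grip_force: 0.0
time_s: 5.28
ee_pos: [0.4479, -0.1334, 0.116]
eef_rot: [3.14, 0.002, 2.011]
wrist_force: [1.6, -0.2, 1.7]
opening: 0.0054
grip_force: 0.0
[0.46727281 0.05102009]
shift [0.1586 0.0961 0.006 ] spin 19.51
```

```bash

python3 -m creep '{"claw":[45,45,45,45,45],"translation":[[0,0,0],[0,0,0],[0,0,0],[0,0,0],[0,0,0]],"spin":[0,0,0,0,0]}' 25
python3 -m creep '{"claw":[45,45,45,45,45],"translation":[[0,0,0],[0,0,0.03],[0,0,0.06],[0,0,0.08],[0,0,0.092]],"spin":[0,0,0,0,0]}'
python3 -m creep '{"claw":[0,0,0,0,0],"translation":[[0,0,0.002],[0,0,0.002],[0,0,0.002],[0,0,0.002],[0,0,0.002]],"spin":[0,0,0,0,0]}' 25
python3 -m creep '{"claw":[0,0,0,0,0],"translation":[[0,0,0],[0,0,0],[0,0,0],[0,0,0],[0,0,0]],"spin":[0,0,0,0,0]}'
```

```text
time_s: 5.7
ee_pos: [0.4468, -0.133, 0.1109]
eef_rot: [-3.14, -0.001, 2.011]
wrist_force: [-0.5, 0.8, -0.5]
opening: 0.0341
grip_force: 0.0
time_s: 6.12
ee_pos: [0.446, -0.1328, 0.0173]
eef_rot: [-3.139, -0.002, 2.011]
wrist_force: [-0.1, -0.4, -0.8]
opening: 0.0419
grip_force: 0.0
time_s: 6.53
ee_pos: [0.4479, -0.1334, 0.0193]
eef_rot: [3.14, 0.001, 2.011]
wrist_force: [-1.1, -0.6, -0.5]
opening: 0.013
grip_force: 0.4
time_s: 6.95
ee_pos: [0.4478, -0.1334, 0.0193]
eef_rot: [3.14, 0.001, 2.011]
wrist_force: [-1.5, 0.6, 7.4]
opening: 0.0117
grip_force: 24.9
```

```bash

python3 -m creep '{"claw":[0,0,0,0,0],"translation":[[0,0,-0.02],[0,0,-0.06],[0,0,-0.08],[0,0,-0.08],[0,0,-0.08]],"spin":[0,0,0,0,0]}'
python3 -m creep '{"claw":[0,0,0,0,0],"translation":[[0.03,0.019,0],[0.064,0.039,0],[0.098,0.059,0],[0.132,0.08,0],[0.159,0.096,0]],"spin":[5,10,15,19.5,19.5]}'
python3 -m creep '{"claw":[0,0,0,0],"translation":[[0,0,0],[0,0,0],[0,0,0],[0,0,0]],"spin":[0,0,0,0]}'
python3 - <<'E'
from h import *;from bench import ctrl
s=ctrl.get_state();print(s['ee_pos'],np.degrees(s['eef_rot']));go(s,[.4673,.051,.10],95.7)
a=ctrl.capture('top');b=ctrl.capture('side');pickle.dump((a,b),open('c1.pkl','wb'))
im=np.zeros((480,800,3),np.uint8);im[:400,:400]=cv2.resize(a['frame'][205:305,260:360],(400,400));im[:400,400:]=cv2.resize(b['frame'][220:320,240:340],(400,400))
cv2.imwrite('pics/g2.png',im[:400,:,::-1])
E
```

```text
time_s: 7.37
ee_pos: [0.4478, -0.1334, 0.0993]
eef_rot: [3.14, 0.002, 2.011]
wrist_force: [0.0, 0.6, -2.0]
opening: 0.012
grip_force: 24.9
time_s: 7.78
ee_pos: [0.4656, 0.0539, 0.0967]
eef_rot: [-3.14, -0.0, 1.665]
wrist_force: [0.9, -0.8, 0.3]
opening: 0.0118
grip_force: 24.9
time_s: 8.12
ee_pos: [0.4661, 0.0506, 0.0975]
eef_rot: [-3.141, 0.0, 1.67]
wrist_force: [-0.2, 1.1, -0.6]
opening: 0.0122
grip_force: 24.9
[0.46612457 0.05060531 0.09746229] [-1.79942645e+02  9.80492161e-03  9.56575160e+01]
shift [ 0.0003  0.0012 -0.0025] spin -0.04
```

View pics/g2.png

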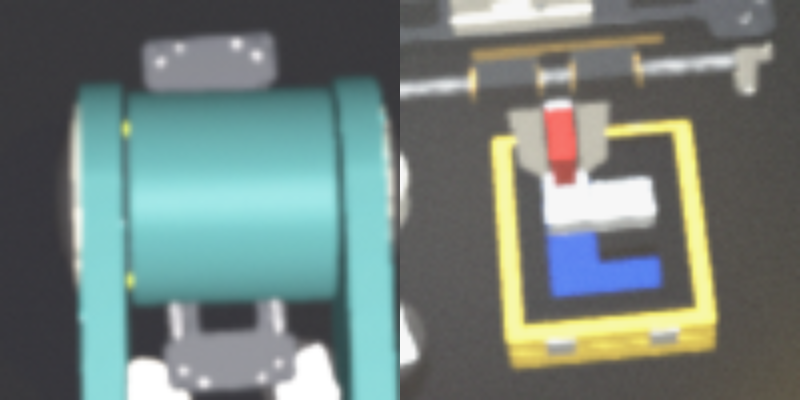

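The gauge is square above the cutout. Its front-edge corners are at about (277,278) and (304,276) in the side view, and the cutout's front corners are at about (278,294) and (305.5,291). Next I'll compare the two by rays.

```bash
python3 - <<'E'
from h import *
np.set_printoptions(precision=4,suppress=True)
a,S=pickle.load(open('c1.pkl','rb'))
f=S['frame'].astype(int)
# blue mask / white mask contours
b=[k for k in blobs(mask(S,(100,120,80),(125,255,255)),40) if 270<k[:,0,0].mean()<315 and 260<k[:,0,1].mean()<300]
print([cv2.approxPolyDP(k,1.5,True).reshape(-1,2).tolist() for k in b])
w=((f.min(2)>120)).astype(np.uint8);w[:262]=0;w[285:]=0;w[:,:270]=0;w[:,312:]=0
k=blobs(w,40)[0];print(cv2.approxPolyDP(k,1.2,True).reshape(-1,2).tolist())
# expected gauge corner pixels given TCP-tab coincidence, and cutout corner pixels given case estimate
def proj(P): return cv2.projectPoints(np.array(P,float),np.array(S['rvec']),np.array(S['tvec']),S['camera_matrix'],np.array(S['dist'],float))[0].reshape(-1,2)
def tf(c,yaw,pts,z):
    t=np.radians(yaw);R=np.array([[np.cos(t),-np.sin(t)],[np.sin(t),np.cos(t)]]);return np.c_[np.array(c)+np.array(pts)@R.T/1000,np.full(len(pts),z)]
print('cut exp',proj(tf([.482,.0545],5.7,[[-27,-37],[27,-37],[27,-13],[-27,37],[-3,37]],.028)))
print('case edge exp',proj(tf([.482,.0545],5.7,[[-50,-60],[50,-60],[50,60],[-50,60]],.028)))
z=.078
for zz in(z,z+.012):print('gauge exp',zz,proj(tf([.4665,.0506],5.7,[[-10,-33],[40,-33],[40,-13]],zz)))
y=mask(S,(20,90,90),(36,255,255));y[:,:255]=0;y[:,330:]=0;y[:240]=0;y[330:]=0
for r in (270,280,290,300):
    x=np.nonzero(y[r])[0];print('yellow row',r,x.min(),x.max())
for r in (268,271,274,277):
    x=np.nonzero(w[r])[0];print('white row',r,x.min() if len(x) else 0,x.max() if len(x) else 0)
for cc in (280,286,292,298,302):
    x=np.nonzero(w[:,cc])[0];bb=np.nonzero(mask(S,(100,120,80),(125,255,255))[260:310,cc])[0]+260;yy=np.nonzero(y[:,cc])[0];print('col',cc,'white',x.min(),x.max(),'blue',bb.min(),bb.max(),'yellow',yy.min(),yy[yy>295].min(),yy.max())
E
```

```text
[[[277, 279], [278, 293], [304, 291], [304, 284], [290, 285], [288, 278]]]
[[271, 262], [275, 264], [277, 278], [303, 275], [304, 271], [302, 264], [288, 265], [286, 263], [287, 262], [284, 262], [282, 266], [279, 266], [277, 262]]
cut exp [[278.3301 295.3301]
 [305.9012 292.6555]
 [304.6751 282.3641]
 [275.6936 264.2164]
 [287.5014 263.1131]]
case edge exp [[267.261  306.6709]
 [318.9414 301.5982]
 [312.254  251.5716]
 [263.7106 256.0597]]
gauge exp 0.078 [[277.3936 280.6265]
 [303.8791 278.1011]
 [302.8403 269.3473]]
gauge exp 0.09 [[277.0212 277.1253]
 [303.7519 274.5871]
 [302.7053 265.7922]]
yellow row 270 264 315
yellow row 280 264 316
yellow row 290 265 318
yellow row 300 266 318
white row 268 275 311
white row 271 275 311
white row 274 276 303
white row 277 277 294
col 280 white 266 278 blue 279 293 yellow 300 300 310
col 286 white 262 277 blue 278 293 yellow 299 299 310
col 292 white 265 277 blue 285 292 yellow 251 299 309
col 298 white 264 276 blue 284 291 yellow 252 298 309
col 302 white 264 276 blue 284 291 yellow 250 298 308
```

Gauge and cutout show the same image residuals, so they line up to within about 1 mm. I'll lower now.

```bash

python3 -m creep '{"claw":[0,0,0,0,0],"translation":[[0,0,0.02],[0,0,0.037],[0,0,0.044],[0,0,0.048],[0,0,0.050]],"spin":[0,0,0,0,0]}'
python3 -m creep '{"claw":[0,0,0,0,0],"translation":[[0,0,0.002],[0,0,0.004],[0,0,0.006],[0,0,0.006],[0,0,0.006]],"spin":[0,0,0,0,0]}'
```

```text
time_s: 8.63
ee_pos: [0.4664, 0.0511, 0.048]
eef_rot: [-3.141, -0.0, 1.67]
wrist_force: [-0.8, -0.0, -0.8]
opening: 0.0115
grip_force: 24.9
time_s: 9.05
ee_pos: [0.4665, 0.0516, 0.0423]
eef_rot: [3.141, -0.0, 1.67]
wrist_force: [0.4, 0.0, -1.2]
opening: 0.0118
grip_force: 24.9
```

```bash

python3 -m creep '{"claw":[0,0,0,0,0],"translation":[[0,0,0.002],[0,0,0.004],[0,0,0.006],[0,0,0.007],[0,0,0.007]],"spin":[0,0,0,0,0]}'
```

```text
time_s: 9.47
ee_pos: [0.4664, 0.0516, 0.0353]
eef_rot: [-3.141, -0.0, 1.67]
wrist_force: [-2.5, -0.5, 4.9]
opening: 0.0115
grip_force: 24.9
```

```bash

python3 -m creep '{"claw":[0,0,25,25,25],"translation":[[0,0,0.001],[0,0,0.001],[0,0,0],[0,0,0],[0,0,0]],"spin":[0,0,0,0,0]}'
python3 -m creep '{"claw":[30,30,30,30,30],"translation":[[0,0,0],[0,0,-0.02],[0,0,-0.06],[0,0,-0.10],[0,0,-0.14]],"spin":[0,0,0,0,0]}'
python3 -m creep '{"claw":[70,70,70,70,70],"translation":[[-0.02,0,-0.03],[-0.06,0,-0.05],[-0.10,0,-0.05],[-0.14,0,-0.05],[-0.18,0,-0.05]],"spin":[-7,-14,-21,-28,-35]}'
python3 - <<'E'
from h import *;from bench import ctrl
np.set_printoptions(precision=4,suppress=True)
s=ctrl.get_state();print(s['ee_pos'],np.degrees(s['eef_rot'][2]))
a=ctrl.capture('top');b=ctrl.capture('side');pickle.dump((a,b),open('c2.pkl','wb'))
im=np.zeros((600,800,3),np.uint8);im[:400,:400]=cv2.resize(a['frame'][210:310,260:360],(400,400));im[:400,400:]=cv2.resize(b['frame'][220:320,240:340],(400,400))
cv2.imwrite('pics/g3.png',im[:400,:,::-1])
E
```

```text
time_s: 9.88
ee_pos: [0.4664, 0.0515, 0.035]
eef_rot: [3.141, 0.0, 1.67]
wrist_force: [-0.3, -0.2, 0.4]
opening: 0.0226
grip_force: 0.0
time_s: 10.3
ee_pos: [0.4659, 0.0515, 0.1765]
eef_rot: [-3.141, -0.0, 1.67]
wrist_force: [1.0, -0.4, 0.7]
opening: 0.0279
grip_force: 0.0
time_s: 10.72
ee_pos: [0.4829, -0.1131, 0.2256]
eef_rot: [3.141, 0.001, 2.24]
wrist_force: [0.5, -0.1, 0.0]
opening: 0.0566
grip_force: 0.0
[ 0.4829 -0.1131  0.2256] 128.34242391473967
```

View pics/g3.png

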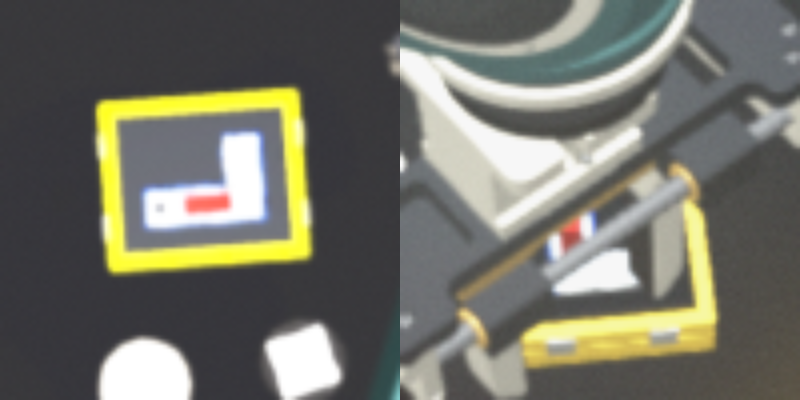

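The gauge is seated, with an even blue margin all round it in the top view ((297–326), (243–267) px). Next is the lid.

```bash
python3 - <<'E'
from h import *;from bench import ctrl
go(ctrl.get_state(),[.604,-.157,.16],164.2)
np.set_printoptions(precision=4,suppress=True)
T,_=pickle.load(open('c2.pkl','rb'));d=pickle.load(open('c0.pkl','rb'));S=d['side']
# redo bar at subpixel: darkness-weighted centroid
def wc(c,box):
    x0,y0,x1,y1=box;f=c['frame'][y0:y1,x0:x1,0].astype(float);w=np.clip((200-f)/150,0,1);Y,X=np.mgrid[y0:y1,x0:x1];print('area',w.sum());return [(w*X).sum()/w.sum(),(w*Y).sum()/w.sum()]
u=wc(d['top'],(393,186,413,218));v=wc(S,(343,351,381,373));print(u,v,tri(d['top'],[u],S,[v]))
print(d['top']['frame'][186:218:2,393:412:2,0])
E
```

```text
shift [-0.1076  0.0694  0.0647] spin -35.98
area 70.74666666666667
area 127.87333333333333
[np.float64(402.0483415001884), np.float64(203.1436110064078)] [np.float64(360.26176945936083), np.float64(362.2144309472916)] [[ 0.6057 -0.1576  0.093   0.0025]]
[[255 255 255 255 255 255 255 255 255 255]
 [255 255 255 255 255 255 255 255 255 255]
 [255 255 255 255 255 255 255 255 255 255]
 [255 255 255 255 255 255 255 255 255 255]
 [255 255 255 255 255 186 111 235 255 255]
 [255 255 255 255 255  83  63 197 255 255]
 [255 255 255 255 234  67  68 232 255 255]
 [255 255 255 255 119  66  83 255 255 255]
 [255 255 255 252  69  68 148 255 255 255]
 [255 255 255 180  64  70 246 255 255 255]
 [255 255 255 103  68  90 255 255 255 255]
 [255 255 244  68  67 192 255 255 255 255]
 [255 255 200  67  78 255 255 255 255 255]
 [255 255 216  79 128 255 255 255 255 255]
 [255 255 255 255 255 255 255 255 255 255]
 [255 255 255 255 255 255 255 255 255 255]]
```

```bash

python3 -m creep '{"claw":[60,60,60,60,60],"translation":[[-0.025,0.017,0],[-0.055,0.035,0],[-0.085,0.055,0],[-0.106,0.068,0],[-0.106,0.068,0.03]],"spin":[-7,-14,-21,-28,-35]}'
python3 -m creep '{"claw":[60,60,60,60],"translation":[[0,0,0.02],[0,0,0.03],[0,0,0.03],[0,0,0.03]],"spin":[-1,-1,-1,-1]}'
python3 - <<'E'
from h import *;from bench import ctrl
go(ctrl.get_state(),[.602,-.1565,.09],164.2)
a=ctrl.capture('top');b=ctrl.capture('side')
im=np.zeros((400,800,3),np.uint8);im[:,:400]=cv2.resize(a['frame'][110:270,320:480],(400,400));im[:,400:]=cv2.resize(b['frame'][290:430,310:450],(400,400))
cv2.imwrite('pics/l1.png',im[:,:,::-1])
E
```

```text
time_s: 11.23
ee_pos: [0.6064, -0.1543, 0.1988]
eef_rot: [3.141, 0.006, 2.85]
wrist_force: [0.7, -0.9, 1.4]
opening: 0.056
grip_force: 0.0
time_s: 11.57
ee_pos: [0.6018, -0.1528, 0.1656]
eef_rot: [3.142, -0.0, 2.861]
wrist_force: [0.8, -0.5, 0.9]
opening: 0.056
grip_force: 0.0
shift [-0.0013 -0.0035  0.0756] spin -0.29
```

View pics/l1.png

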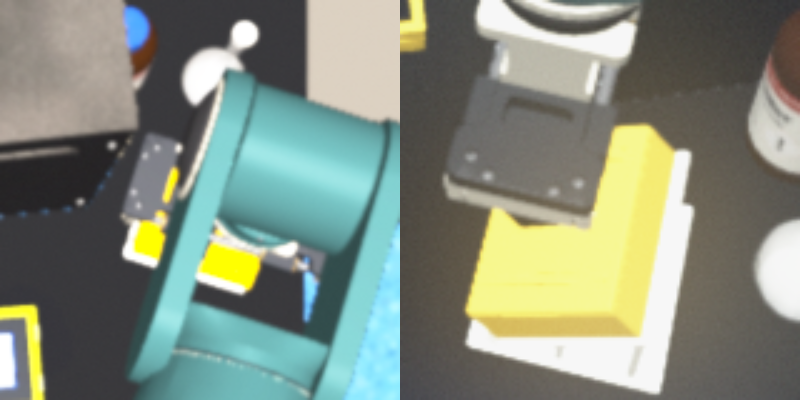

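Both views show the gripper over the lid, clear of the tower and bottles. I'll lower in steps and watch the force.

```bash

python3 -m creep '{"claw":[60,60,60,60,60],"translation":[[-0.001,-0.0035,0.03],[-0.001,-0.0035,0.05],[-0.001,-0.0035,0.06],[-0.001,-0.0035,0.064],[-0.001,-0.0035,0.067]],"spin":[0,0,0,0,0]}'
python3 -m creep '{"claw":[60,60,60,60],"translation":[[0,0,0.002],[0,0,0.004],[0,0,0.006],[0,0,0.006]],"spin":[0,0,0,0]}' 12
```

```text
time_s: 12.08
ee_pos: [0.6021, -0.1568, 0.099]
eef_rot: [-3.142, 0.001, 2.862]
wrist_force: [0.6, -0.4, 0.3]
opening: 0.0555
grip_force: 0.0
time_s: 12.42
ee_pos: [0.6019, -0.1568, 0.0923]
eef_rot: [3.142, 0.0, 2.862]
wrist_force: [0.9, 0.9, 0.1]
opening: 0.0561
grip_force: 0.0
```

```bash

python3 -m creep '{"claw":[20,0,0,0,0],"translation":[[0,0,0.002],[0,0,0.004],[0,0,0.004],[0,0,0.004],[0,0,0.004]],"spin":[0,0,0,0,0]}' 12
python3 -m creep '{"claw":[0,0,0,0,0],"translation":[[0,0,0],[0,0,0],[0,0,0],[0,0,0],[0,0,0]],"spin":[0,0,0,0,0]}' 12
python3 -m creep '{"claw":[0,0,0,0],"translation":[[0,0,0],[0,0,0],[0,0,0],[0,0,0]],"spin":[0,0,0,0]}' 12
```

```text
time_s: 12.83
ee_pos: [0.6018, -0.1568, 0.0882]
eef_rot: [-3.142, 0.0, 2.862]
wrist_force: [-0.5, 0.5, 0.0]
opening: 0.0272
grip_force: 0.0
time_s: 13.25
ee_pos: [0.6019, -0.1567, 0.0882]
eef_rot: [3.142, 0.0, 2.863]
wrist_force: [0.3, 0.8, 0.5]
opening: 0.0139
grip_force: 12.0
time_s: 13.58
ee_pos: [0.6019, -0.1567, 0.0882]
eef_rot: [3.141, 0.0, 2.863]
wrist_force: [0.9, 0.6, 1.5]
opening: 0.0136
grip_force: 12.0
```

```bash

python3 -m creep '{"claw":[0,0,0,0,0],"translation":[[0,0,-0.006],[0,0,-0.014],[0,0,-0.024],[0,0,-0.036],[0,0,-0.048]],"spin":[0,0,0,0,0]}'
python3 -m creep '{"claw":[0,0,0,0,0],"translation":[[0,0,-0.012],[0,0,-0.024],[0,0,-0.03],[0,0,-0.03],[0,0,-0.03]],"spin":[0,0,0,0,0]}'
python3 -m creep '{"claw":[0,0,0,0,0],"translation":[[0.015,0,0],[0.035,0,0],[0.055,0,0],[0.075,0,0],[0.09,0,0]],"spin":[0,0,0,0,0]}'
python3 - <<'E'
from h import *;from bench import ctrl
s=ctrl.get_state();print(s['ee_pos'],s['wrist_force'],s['opening'])
E
```

```text
time_s: 14.0
ee_pos: [0.6019, -0.1568, 0.1378]
eef_rot: [-3.142, 0.001, 2.862]
wrist_force: [-0.5, -0.1, -0.9]
opening: 0.0139
grip_force: 12.0
time_s: 14.42
ee_pos: [0.6019, -0.1568, 0.1663]
eef_rot: [-3.142, 0.0, 2.862]
wrist_force: [0.0, -0.0, -2.5]
opening: 0.0139
grip_force: 12.0
time_s: 14.83
ee_pos: [0.5138, -0.1315, 0.165]
eef_rot: [-3.142, -0.002, 2.863]
wrist_force: [-0.0, 0.1, -0.5]
opening: 0.0139
grip_force: 12.0
[ 0.51375119 -0.13152394  0.16503582] [-0.02251136  0.10366572 -0.47711182] 0.013914403378367328
```

```bash
python3 -c "
from h import *;from bench import ctrl
go(ctrl.get_state(),[.482,.0545,.165],185.7)"
```

```text
shift [0.0818 0.1701 0.    ] spin -21.69
```

```bash

python3 -m creep '{"claw":[0,0,0,0,0],"translation":[[0.01,0.02,0],[0.025,0.05,0],[0.041,0.085,0],[0.057,0.12,0],[0.072,0.15,0]],"spin":[-4,-8,-12,-16,-20]}'
python3 -m creep '{"claw":[0,0,0,0],"translation":[[0.0023,0.0226,0],[0.0023,0.0226,0],[0.0023,0.0226,0],[0.0023,0.0226,0]],"spin":[-1.7,-1.7,-1.7,-1.7]}'
python3 - <<'E'
from h import *;from bench import ctrl
s=ctrl.get_state();print(s['ee_pos'],s['wrist_force'],s['opening'],s['ft_torque']);go(s,[.482,.0545,.165],185.7)
a=ctrl.capture('top');b=ctrl.capture('side');pickle.dump((a,b),open('c3.pkl','wb'))
im=np.zeros((400,800,3),np.uint8);im[:,:400]=cv2.resize(a['frame'][175:335,230:390],(400,400));im[:,400:]=cv2.resize(b['frame'][190:330,220:360],(400,400))
cv2.imwrite('pics/l2.png',im[:,:,::-1])
E
```

```text
time_s: 15.25
ee_pos: [0.4865, 0.0338, 0.1653]
eef_rot: [3.141, -0.001, -3.069]
wrist_force: [0.9, 0.6, -1.7]
opening: 0.0138
grip_force: 12.0
time_s: 15.58
ee_pos: [0.4834, 0.0541, 0.1656]
eef_rot: [-3.141, -0.001, -3.042]
wrist_force: [0.6, -0.3, -1.9]
opening: 0.0136
grip_force: 12.0
[0.48341557 0.05408081 0.16555626] [ 0.55673112 -0.30997193 -1.93073972] 0.013648802718684636 [-0.01099647  0.03790558 -0.05289507]
shift [0.0014 0.0006 0.0006] spin -0.01
```

View pics/l2.png

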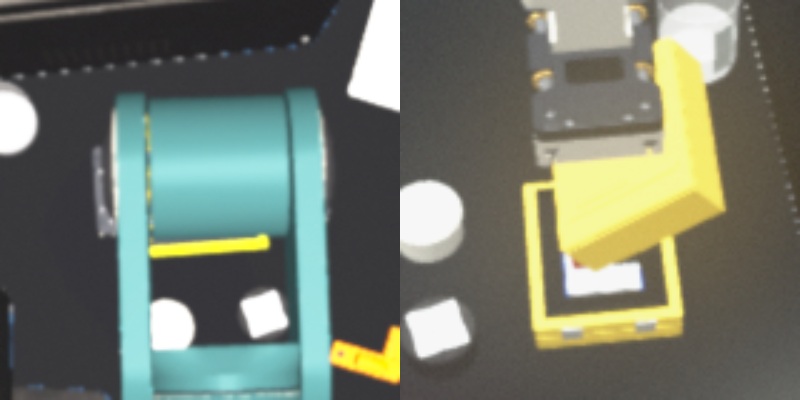

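The side crop shows the lid hanging over the case, still tilted by about 35°. I'll go lower and ease the grip step by step so it can swing level under gravity.

```bash
cat > tilt.py <<'E'
from h import *;from bench import ctrl
s=ctrl.get_state();b=ctrl.capture('side');pickle.dump(b,open('last.pkl','wb'))
m=mask(b,(20,90,90),(36,255,255));m[:,:220]=0;m[:,345:]=0;m[:180]=0;m[330:]=0
k=blobs(m,60)
print(np.round(s['ee_pos'],4),np.round(s['wrist_force'],1),round(s['opening'],4),[cv2.boundingRect(x) for x in k[:3]])
E
python3 tilt.py
python3 -m creep '{"claw":[0,0,0,0],"translation":[[0,0,0.012],[0,0,0.024],[0,0,0.028],[0,0,0.028]],"spin":[0,0,0,0]}' 8
python3 tilt.py
python3 -m creep '{"claw":[0,0,0],"translation":[[0,0,0],[0,0,0],[0,0,0]],"spin":[0,0,0]}' 6
python3 tilt.py
python3 -m creep '{"claw":[0,0,0],"translation":[[0,0,0],[0,0,0],[0,0,0]],"spin":[0,0,0]}' 5
python3 tilt.py
```

```text
[0.4836 0.0536 0.1658] [ 0.1 -0.2 -1.6] 0.0139 [(262, 204, 73, 109)]
time_s: 16.07
ee_pos: [0.4827, 0.0542, 0.136]
eef_rot: [3.142, -0.003, -3.042]
wrist_force: [-0.1, -0.1, -1.7]
opening: 0.0141
grip_force: 8.0
[0.4827 0.0542 0.136 ] [-0.1 -0.1 -1.7] 0.0141 [(262, 213, 72, 100)]
time_s: 16.37
ee_pos: [0.4837, 0.0545, 0.1386]
eef_rot: [-3.142, 0.001, -3.042]
wrist_force: [0.3, 1.2, -1.4]
opening: 0.0143
grip_force: 6.0
[0.4837 0.0545 0.1386] [ 0.3  1.2 -1.4] 0.0143 [(262, 213, 72, 100)]
time_s: 16.67
ee_pos: [0.4835, 0.0544, 0.1382]
eef_rot: [-3.142, 0.0, -3.042]
wrist_force: [0.2, -1.1, -1.5]
opening: 0.0141
grip_force: 5.0
[0.4835 0.0544 0.1382] [ 0.2 -1.1 -1.5] 0.0141 [(262, 212, 72, 101)]
```

```bash

python3 -m creep '{"claw":[0,0,0],"translation":[[0,0,0],[0,0,0],[0,0,0]],"spin":[0,0,0]}' 4
python3 tilt.py
python3 -m creep '{"claw":[0,0,0],"translation":[[0,0,0],[0,0,0],[0,0,0]],"spin":[0,0,0]}' 3
python3 tilt.py
```

```text
time_s: 16.97
ee_pos: [0.4835, 0.0544, 0.1381]
eef_rot: [-3.142, 0.0, -3.042]
wrist_force: [0.1, -0.2, -1.4]
opening: 0.0138
grip_force: 4.0
[0.4835 0.0544 0.1381] [ 0.1 -0.2 -1.4] 0.0138 [(262, 213, 72, 100)]
time_s: 17.27
ee_pos: [0.4835, 0.0544, 0.1381]
eef_rot: [-3.142, -0.0, -3.042]
wrist_force: [-1.0, 0.4, -1.8]
opening: 0.0142
grip_force: 3.0
[0.4835 0.0544 0.1381] [-1.   0.4 -1.8] 0.0142 [(262, 214, 71, 99)]
```

```bash
python3 - <<'E'
from h import *
b=pickle.load(open('last.pkl','rb'))
m=mask(b,(20,90,90),(36,255,255));m[:,:220]=0;m[:,345:]=0;m[:180]=0;m[330:]=0
print(cv2.approxPolyDP(blobs(m,60)[0],1.5,True).reshape(-1,2).tolist())
print([ (r,np.nonzero(m[r])[0].min(),np.nonzero(m[r])[0].max()) for r in range(255,300,5)])
cv2.imwrite('pics/l3.png',cv2.resize(b['frame'][200:320,240:350,::-1],(660,600) if 0 else (550,600),interpolation=cv2.INTER_NEAREST))
E
```

```text
[[316, 215], [310, 214], [308, 216], [309, 221], [307, 223], [303, 222], [308, 225], [312, 236], [311, 243], [315, 245], [311, 254], [307, 256], [299, 255], [296, 258], [295, 256], [285, 258], [281, 265], [283, 267], [280, 268], [282, 269], [278, 269], [278, 278], [280, 276], [282, 279], [280, 281], [277, 281], [275, 278], [275, 257], [272, 258], [275, 286], [287, 292], [300, 285], [311, 283], [313, 295], [310, 297], [271, 300], [268, 254], [263, 254], [265, 301], [269, 312], [318, 307], [317, 281], [332, 274], [324, 222]]
[(255, np.int64(262), np.int64(329)), (260, np.int64(263), np.int64(330)), (265, np.int64(263), np.int64(331)), (270, np.int64(263), np.int64(332)), (275, np.int64(264), np.int64(330)), (280, np.int64(264), np.int64(318)), (285, np.int64(264), np.int64(317)), (290, np.int64(265), np.int64(318)), (295, np.int64(265), np.int64(319))]
```

View pics/l3.png

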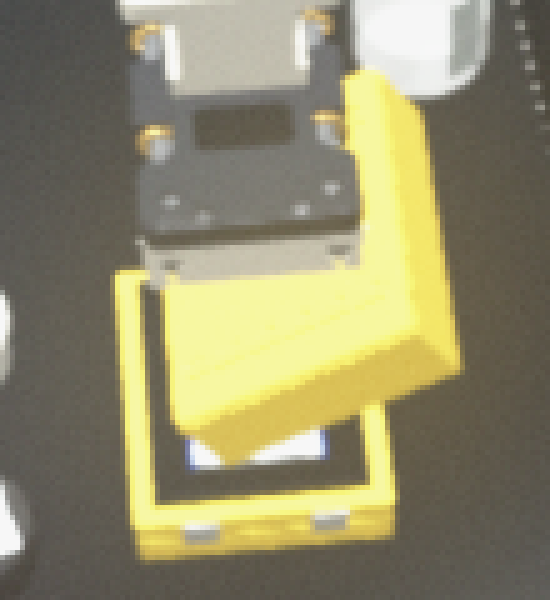

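The crop shows the lid's front face with corners at about (286.6,292.6) bottom low, (332.2,274.4) bottom high, (276,286) top low and (322.6,267) top high. I'll cast these onto the lid's front plane.

```bash
cat > front.py <<'E'
from h import *
def front(b,uv,tcp,yaw=5.7):
    "front-face pixels -> (x along case x, y, z) in case axes relative to case middle, face plane 60 mm in front of TCP"
    t=np.radians(yaw);ex=np.array([np.cos(t),np.sin(t),0]);ey=np.array([-np.sin(t),np.cos(t),0])
    o,d=ray(b,uv);q=np.array([tcp[0],tcp[1],0])-.06*ey
    k=((q-o)@ey)/(d@ey);P=o+d*k[:,None];c=np.array([.482,.0545,0])
    return np.c_[(P-c)@ex,(P-c)@ey,P[:,2]]*1000
E
python3 - <<'E'
from front import *
np.set_printoptions(precision=1,suppress=True)
b=pickle.load(open('last.pkl','rb'));P=front(b,[[286.6,292.6],[332.2,274.4],[276,286],[322.6,267]],[.4835,.0544])
print(P);L=lambda i,j:(np.linalg.norm(P[j]-P[i]),np.degrees(np.arctan2(P[j,2]-P[i,2],P[j,0]-P[i,0])))
print(L(0,1),L(2,3),L(0,2),L(1,3))
E
```

```text
[[-10.7 -60.2  72.7]
 [ 73.9 -60.2 119.5]
 [-28.9 -60.2  98.9]
 [ 56.3 -60.2 146.2]]
(np.float64(96.72654668110022), np.float64(28.98275441255131)) (np.float64(97.45133630708875), np.float64(29.066623296729095)) (np.float64(31.907417720890194), np.float64(124.78248855714712)) (np.float64(31.984560117394903), np.float64(123.46502519965031))
```

```bash

python3 -m creep '{"claw":[0,0,0,0,0],"translation":[[0.015,0,0],[0.03,0,0],[0.04,0,0],[0.04,0,0.012],[0.04,0,0.025]],"spin":[0,0,0,0,0]}' 6
python3 -m creep '{"claw":[0,0,0,0],"translation":[[0,0,0.008],[0,0,0.014],[0,0,0.014],[0,0,0.014]],"spin":[0,0,0,0]}'
python3 tilt.py
python3 - <<'E'
import cv2
from h import *
b=pickle.load(open('last.pkl','rb'))
cv2.imwrite('pics/l4.png',cv2.resize(b['frame'][200:320,230:350,::-1],(600,600),interpolation=cv2.INTER_NEAREST))
E
```

```text
time_s: 17.73
ee_pos: [0.4442, 0.0505, 0.113]
eef_rot: [-3.141, 0.002, -3.042]
wrist_force: [-0.2, 0.4, -2.0]
opening: 0.0139
grip_force: 6.0
time_s: 18.07
ee_pos: [0.4438, 0.0505, 0.0986]
eef_rot: [3.142, -0.001, -3.042]
wrist_force: [-0.5, 0.6, -1.8]
opening: 0.014
grip_force: 6.0
[0.4438 0.0505 0.0986] [-0.5  0.6 -1.8] 0.014 [(252, 228, 68, 85)]
```

View pics/l4.png

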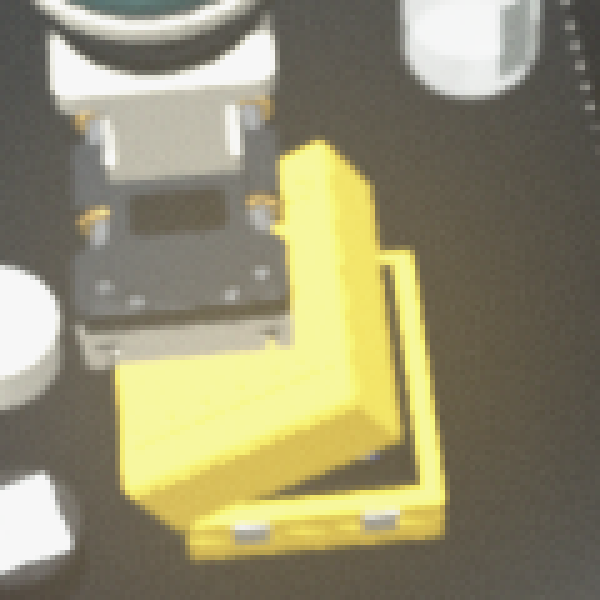

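The side crop shows the lid's low front corner at about (267.6,305.6), almost on the case's left front corner. The high corner is at (310,287.4).

```bash
python3 - <<'E'
from front import *
np.set_printoptions(precision=1,suppress=True)
b=pickle.load(open('last.pkl','rb'));P=front(b,[[267.6,305.6],[310,287.4],[255,298.5]],[.4438,.0505]);print(P)
# same for case's own front corners, seen in first picture (yellow left/right extent rows ~303), plane z=.028
c0=pickle.load(open('c0.pkl','rb'))['side'];print(front(c0,[[266.5,304.5],[318.5,300]],[.482,.0545]))
E
```

```text
[[-49.1 -60.2  32.2]
 [ 33.2 -60.2  82.8]
 [-70.5 -60.2  62.5]]
[[-50.8 -60.   36.4]
 [ 49.1 -60.   34.2]]
```

```bash

python3 -m creep '{"claw":[0,0,0,0],"translation":[[0.0015,0,0.001],[0.0015,0,0.002],[0.0015,0,0.003],[0.0015,0,0.003]],"spin":[0,0,0,0]}' 6
python3 -m creep '{"claw":[0,0,0],"translation":[[0,0,0.001],[0,0,0.002],[0,0,0.002]],"spin":[0,0,0]}'
python3 -m creep '{"claw":[0,0,0],"translation":[[0,0,0.001],[0,0,0.002],[0,0,0.002]],"spin":[0,0,0]}'
```

```text
time_s: 18.45
ee_pos: [0.4422, 0.0503, 0.0961]
eef_rot: [-3.142, 0.0, -3.042]
wrist_force: [-0.0, -0.0, -1.8]
opening: 0.0137
grip_force: 6.0
time_s: 18.7
ee_pos: [0.4423, 0.0503, 0.0942]
eef_rot: [-3.142, 0.0, -3.042]
wrist_force: [-0.7, 0.2, 1.0]
opening: 0.014
grip_force: 6.0
time_s: 18.95
ee_pos: [0.4423, 0.0503, 0.0921]
eef_rot: [-3.142, 0.0, -3.042]
wrist_force: [0.7, 0.6, 2.7]
opening: 0.0138
grip_force: 6.0
```

Touched the case edge at TCP z of about 94 mm, as expected. I'll swing the lid level along an arc about that edge.

```bash

python3 -m creep '{"claw":[0,0,0,0,0],"translation":[[-0.003,0,0],[-0.007,0,0],[-0.010,0,0.0008],[-0.0126,0,0.0018],[-0.0126,0,0.0018]],"spin":[0,0,0,0,0]}' 6
python3 -m creep '{"claw":[0,0,0,0],"translation":[[-0.0027,0,0.001],[-0.0054,0,0.0022],[-0.0054,0,0.0022],[-0.0054,0,0.0022]],"spin":[0,0,0,0]}'
python3 tilt.py
python3 - <<'E'
from h import *
b=pickle.load(open('last.pkl','rb'));m=mask(b,(20,90,90),(36,255,255))
# lid's right silhouette & bottom-high corner
print([(r,m[r,225:345].nonzero()[0].max()+225) for r in range(240,305,4)])
E
```

```text
time_s: 19.37
ee_pos: [0.4552, 0.0516, 0.09]
eef_rot: [3.142, -0.0, -3.042]
wrist_force: [1.3, 0.9, -0.9]
opening: 0.014
grip_force: 6.0
time_s: 19.7
ee_pos: [0.4602, 0.0521, 0.088]
eef_rot: [3.142, -0.0, -3.042]
wrist_force: [0.9, 0.6, -0.9]
opening: 0.014
grip_force: 6.0
[0.4602 0.0521 0.088 ] [ 0.9  0.6 -0.9] 0.014 [(255, 235, 65, 78)]
[(240, np.int64(305)), (244, np.int64(306)), (248, np.int64(307)), (252, np.int64(313)), (256, np.int64(313)), (260, np.int64(314)), (264, np.int64(314)), (268, np.int64(315)), (272, np.int64(316)), (276, np.int64(316)), (280, np.int64(317)), (284, np.int64(317)), (288, np.int64(318)), (292, np.int64(318)), (296, np.int64(319)), (300, np.int64(319)), (304, np.int64(318))]
```

```bash
cat > edge.py <<'E'
from h import *
import sys
def edge(b):
    f=b['frame'].astype(int);m=(f[...,0]>225)&(f[...,1]>215)&(f[...,2]<190)&(f[...,0]-f[...,2]>60)
    m=m.astype(np.uint8);m[:,:235]=0;m[:,345:]=0;m[:205]=0;m[318:]=0
    k=blobs(m,100)[0];g=np.zeros_like(m);cv2.drawContours(g,[k],-1,1,-1)
    xs=np.arange(k[:,0,0].min()+4,k[:,0,0].max()-3);ys=np.array([np.nonzero(g[:,x])[0].max() for x in xs])
    return cv2.boundingRect(k),xs,ys
if __name__=='__main__':
    r,xs,ys=edge(pickle.load(open('last.pkl','rb')));print(r);print(list(zip(xs[::4].tolist(),ys[::4].tolist())))
    b=pickle.load(open('last.pkl','rb'))['frame']
    for x in (265,275,285,295):print(x,[tuple(b[y,x].tolist()) for y in range(276,310,3)])
E
python3 edge.py
```

```text
(256, 236, 54, 63)
[(260, 298), (264, 297), (268, 297), (272, 296), (276, 295), (280, 294), (284, 293), (288, 292), (292, 291), (296, 290), (300, 290), (304, 289)]
265 [(247, 247, 167), (247, 247, 165), (247, 247, 163), (247, 247, 158), (247, 247, 144), (247, 247, 164), (247, 247, 163), (244, 236, 111), (216, 190, 92), (215, 188, 89), (189, 168, 87), (98, 92, 76)]
275 [(247, 247, 163), (247, 247, 164), (247, 247, 165), (247, 247, 159), (247, 247, 165), (247, 247, 164), (247, 245, 125), (215, 190, 89), (216, 191, 90), (219, 194, 90), (215, 191, 94), (216, 192, 90)]
285 [(247, 247, 165), (247, 247, 165), (247, 247, 164), (247, 247, 164), (247, 247, 165), (247, 247, 148), (223, 201, 92), (216, 191, 89), (217, 194, 87), (247, 247, 137), (218, 193, 88), (202, 178, 82)]
295 [(247, 247, 164), (247, 247, 162), (247, 247, 162), (247, 247, 163), (247, 247, 161), (242, 231, 105), (215, 191, 85), (216, 192, 88), (247, 247, 137), (231, 214, 95), (224, 202, 90), (166, 148, 80)]
```

```bash
cat >> edge.py <<'E'
    from bench import ctrl
    from front import front
    p=np.polyfit(xs,ys+.5,1);l,rr=r[0]-.5,r[0]+r[2]-.5
    P=front(pickle.load(open('last.pkl','rb')),[[l,np.polyval(p,l)],[rr,np.polyval(p,rr)]],ctrl.get_state()['ee_pos'])
    print('top front edge ends',np.round(P,1),'len',np.linalg.norm(P[1]-P[0]),'tilt',np.degrees(np.arctan2(P[1,2]-P[0,2],P[1,0]-P[0,0])))
E
sed -i '/for x in (265/d;/print(list(zip/d' edge.py
python3 edge.py
```

```text
Traceback (most recent call last):
  File "edge.py", line 13, in <module>
    p=np.polyfit(xs,ys+.5,1);l,rr=r[0]-.5,r[0]+r[2]-.5
                 ^^
NameError: name 'xs' is not defined
```

```bash
sed -i "s/^    b=pickle.load(open('last.pkl','rb'))\['frame'\]/    r,xs,ys=edge(pickle.load(open('last.pkl','rb')))/" edge.py
python3 edge.py
```

```text
top front edge ends [[-70.  -60.2  57.6]
 [ 32.3 -60.2  80.9]] len 104.85543078122313 tilt 12.858209386039483
```

```bash
python3 - <<'E'
from h import *
b=pickle.load(open('last.pkl','rb'));m=mask(b,(20,70,80),(36,255,255))
for x in range(253,276):
    y=np.nonzero(m[270:320,x])[0]+270;print(x,(y.min(),y.max()) if len(y) else None,end=' ')
print()
for y in range(294,316):print(y,b['frame'][y,254:276:2].tolist() if 0 else [int(v[0]) for v in b['frame'][y,254:276]])
E
```

```text
253 None 254 None 255 (np.int64(271), np.int64(283)) 256 (np.int64(271), np.int64(297)) 257 (np.int64(272), np.int64(299)) 258 (np.int64(275), np.int64(300)) 259 (np.int64(276), np.int64(302)) 260 (np.int64(276), np.int64(303)) 261 (np.int64(275), np.int64(305)) 262 (np.int64(274), np.int64(306)) 263 (np.int64(275), np.int64(307)) 264 (np.int64(275), np.int64(307)) 265 (np.int64(275), np.int64(307)) 266 (np.int64(275), np.int64(308)) 267 (np.int64(275), np.int64(311)) 268 (np.int64(275), np.int64(312)) 269 (np.int64(275), np.int64(312)) 270 (np.int64(275), np.int64(312)) 271 (np.int64(275), np.int64(312)) 272 (np.int64(275), np.int64(312)) 273 (np.int64(274), np.int64(312)) 274 (np.int64(274), np.int64(312)) 275 (np.int64(274), np.int64(312)) 
294 [101, 104, 137, 244, 247, 247, 247, 247, 247, 247, 247, 247, 247, 247, 247, 247, 247, 247, 247, 247, 247, 247]
295 [100, 101, 132, 243, 247, 247, 247, 247, 247, 247, 247, 247, 247, 247, 247, 247, 247, 247, 246, 246, 245, 245]
296 [101, 102, 131, 241, 247, 247, 247, 247, 247, 247, 247, 247, 247, 247, 246, 244, 241, 245, 244, 236, 224, 223]
2
[... 1336 characters left out ...]

309 [97, 96, 97, 97, 98, 101, 100, 97, 98, 95, 98, 98, 104, 150, 205, 218, 222, 222, 221, 220, 218, 216]
310 [100, 96, 97, 97, 98, 98, 101, 99, 101, 96, 98, 98, 101, 140, 191, 211, 212, 213, 211, 209, 209, 201]
311 [95, 96, 97, 97, 98, 96, 98, 99, 97, 98, 99, 97, 96, 123, 160, 182, 183, 180, 183, 186, 178, 163]
312 [96, 96, 97, 94, 96, 95, 95, 99, 98, 100, 98, 97, 98, 103, 115, 129, 121, 114, 111, 113, 110, 106]
313 [94, 93, 96, 95, 98, 96, 98, 97, 97, 93, 95, 99, 97, 96, 101, 100, 99, 97, 94, 101, 96, 98]
314 [96, 96, 92, 95, 95, 96, 95, 95, 96, 97, 96, 97, 97, 97, 97, 98, 100, 98, 97, 98, 99, 101]
315 [97, 92, 93, 95, 95, 98, 97, 96, 95, 94, 97, 94, 95, 95, 97, 95, 94, 96, 96, 94, 98, 98]
```

The lid now tilts only about 13°, but its low wall has slid just outside the case's left edge. The corner is at (263,307), and the case corner is at about (266.5,305). I'll lift, keeping the new tilt, and measure again.

```bash

python3 -m creep '{"claw":[0,0,0,0,0],"translation":[[0,0,-0.006],[0,0,-0.014],[0,0,-0.022],[0,0,-0.03],[0,0,-0.03]],"spin":[0,0,0,0,0]}' 8
python3 -m creep '{"claw":[0,0],"translation":[[0,0,0],[0,0,0]],"spin":[0,0]}'
python3 tilt.py; python3 edge.py
python3 - <<'E'
from front import *
b=pickle.load(open('last.pkl','rb'));m=mask(b,(20,70,80),(36,255,255))
print([(x,(np.nonzero(m[200:320,x])[0]+200).max()) for x in range(252,330,2) if m[200:320,x].any()])
f=b['frame']
for y in range(276,304,2):print(y,[int(v[0]) for v in f[y,250:276]])
E
```

```text
time_s: 20.17
ee_pos: [0.4609, 0.0521, 0.1205]
eef_rot: [-3.141, 0.003, -3.042]
wrist_force: [-0.0, -0.4, -1.4]
opening: 0.0137
grip_force: 8.0
time_s: 20.33
ee_pos: [0.4601, 0.0521, 0.118]
eef_rot: [-3.142, 0.0, -3.042]
wrist_force: [-0.1, 0.5, -2.2]
opening: 0.014
grip_force: 8.0
[0.4601 0.0521 0.118 ] [-0.1  0.5 -2.2] 0.014 [(254, 226, 66, 87)]
top front edge ends [[-69.1 -60.2  87.9]
 [ 32.6 -60.2 111.3]] len 104.3644086031526 tilt 12.94613066644776
[(252, np.int64(242)), (254, np.int64(284)), (256, np.int64(291)), (258, np.int64(294)), (260, np.int64(298)), (262, np.int64(299)), (264, np.int64(299)), (266, np.int64(308)), (268, np.int64(312)), (270, np.int64(312)), (272, np.int64(312)), (274, np.int64(312)), (276, np.int64(312)), (278, np.int64(311)), (280, np.int64(311)), (282, np.int64(311)), (284, np.int64(311)), (286, np.int64(311)), (288, np.int64(313)), (290, np.int64(310)), (292, np.int64(310)), (294, np.int64(310)), (296, np.int64(310)), (298, np.int64(310)), (300, np.int64(310)), (302, np.int64(310)), (304, np.int64(309)), (306, np.int64(309)), (308, np.int64(309)), (31
[... 1400 characters left out ...]
, 216, 215, 216, 217, 217, 215]
294 [98, 105, 101, 103, 105, 103, 104, 109, 127, 176, 211, 215, 217, 215, 216, 216, 215, 215, 215, 216, 217, 217, 215, 217, 215, 217]
296 [102, 102, 103, 100, 105, 103, 104, 102, 104, 125, 165, 201, 214, 215, 216, 215, 216, 220, 221, 221, 216, 201, 195, 182, 164, 149]
298 [103, 100, 101, 103, 103, 103, 102, 102, 102, 105, 107, 146, 190, 192, 183, 174, 238, 247, 247, 247, 230, 130, 107, 105, 107, 108]
300 [99, 99, 102, 100, 100, 105, 102, 101, 103, 101, 103, 104, 102, 106, 105, 142, 245, 247, 247, 247, 240, 150, 133, 140, 150, 160]
302 [98, 100, 102, 99, 99, 101, 101, 102, 102, 103, 101, 101, 102, 103, 104, 123, 230, 247, 247, 247, 247, 247, 247, 247, 247, 247]
```

```bash

python3 -m creep '{"claw":[0,0,0,0,0],"translation":[[-0.004,0,0],[-0.008,0,0],[-0.008,0,0.006],[-0.008,0,0.010],[-0.008,0,0.010]],"spin":[0,0,0,0,0]}' 8
python3 tilt.py; python3 edge.py
python3 - <<'E'
from front import *
b=pickle.load(open('last.pkl','rb'))
f=b['frame']
for y in range(288,314,1):print(y,[int(v[0]) for v in f[y,254:282]])
E
```

```text
time_s: 20.8
ee_pos: [0.4676, 0.0529, 0.1066]
eef_rot: [3.142, -0.002, -3.042]
wrist_force: [0.5, 0.4, -1.8]
opening: 0.0139
grip_force: 8.0
[0.4676 0.0529 0.1066] [ 0.5  0.4 -1.8] 0.0139 [(257, 229, 63, 84)]
top front edge ends [[-64.6 -60.2  75.9]
 [ 39.8 -60.2  99.5]] len 107.07955368584837 tilt 12.703975268652165
288 [107, 104, 105, 104, 104, 139, 244, 247, 247, 247, 247, 247, 247, 247, 247, 247, 247, 247, 247, 247, 247, 247, 247, 247, 247, 247, 247, 247]
289 [101, 104, 105, 103, 105, 137, 244, 247, 247, 247, 247, 247, 247, 247, 247, 247, 247, 247, 247, 247, 247, 247, 247, 246, 246, 243, 243, 244]
290 [104, 103, 104, 106, 105, 136, 241, 247, 247, 247, 247, 247, 247, 247, 247, 247, 247, 247, 247, 246, 244, 242, 246, 243, 229, 223, 224, 223]
291 [103, 104, 104, 104, 106, 122, 215, 247, 247, 247, 247, 247, 247, 247, 246, 246, 243, 243, 244, 237, 224, 222, 226, 223, 218, 218, 219, 220]
292 [104, 103, 106, 103, 107, 110, 162, 236, 247, 247, 246, 244, 242, 246, 243, 228, 222, 223, 223, 220, 220, 218, 217, 219, 219, 218, 217, 219]
293 [104, 105, 101, 103, 106, 105, 130, 198, 239, 244, 2
[... 2209 characters left out ...]
213, 183, 180, 179, 180, 186]
309 [100, 99, 98, 100, 99, 101, 98, 99, 100, 104, 99, 99, 109, 154, 209, 219, 225, 224, 222, 222, 221, 219, 215, 208, 211, 213, 214, 212]
310 [97, 98, 99, 99, 97, 96, 99, 98, 98, 101, 102, 100, 104, 137, 192, 213, 213, 213, 212, 214, 213, 205, 202, 195, 196, 192, 188, 185]
311 [97, 96, 97, 98, 99, 100, 99, 100, 99, 99, 99, 101, 99, 122, 163, 187, 187, 184, 185, 186, 181, 165, 157, 144, 136, 132, 124, 119]
312 [96, 99, 97, 99, 96, 99, 98, 100, 100, 99, 97, 99, 99, 102, 117, 128, 123, 115, 115, 115, 110, 107, 109, 105, 103, 105, 102, 100]
313 [98, 95, 98, 100, 99, 97, 97, 99, 99, 97, 99, 99, 100, 100, 101, 100, 101, 100, 98, 101, 100, 97, 99, 99, 102, 99, 95, 100]
```

The lid's low corner is at (265.2,300.3), directly above the case's corner at (265.9,305.3). I'll lower until it touches.

```bash

python3 -m creep '{"claw":[0,0,0,0,0],"translation":[[0,0,0.002],[0,0,0.004],[0,0,0.006],[0,0,0.007],[0,0,0.007]],"spin":[0,0,0,0,0]}' 8
python3 -m creep '{"claw":[0,0,0],"translation":[[0,0,0.0015],[0,0,0.003],[0,0,0.003]],"spin":[0,0,0]}'
python3 -m creep '{"claw":[0,0,0],"translation":[[0,0,0.0015],[0,0,0.003],[0,0,0.003]],"spin":[0,0,0]}'
```

```text
time_s: 21.27
ee_pos: [0.468, 0.0529, 0.1009]
eef_rot: [-3.142, -0.0, -3.042]
wrist_force: [-0.1, -0.0, -0.6]
opening: 0.0139
grip_force: 8.0
time_s: 21.52
ee_pos: [0.468, 0.0529, 0.0978]
eef_rot: [-3.142, -0.0, -3.042]
wrist_force: [-0.0, -0.2, -2.0]
opening: 0.014
grip_force: 8.0
time_s: 21.77
ee_pos: [0.468, 0.0529, 0.0948]
eef_rot: [3.142, -0.0, -3.042]
wrist_force: [-0.0, 0.7, -1.7]
opening: 0.0144
grip_force: 8.0
```

```bash

python3 -m creep '{"claw":[0,0,0],"translation":[[0,0,0.0015],[0,0,0.003],[0,0,0.003]],"spin":[0,0,0]}'
python3 -m creep '{"claw":[0,0,0],"translation":[[0,0,0.001],[0,0,0.002],[0,0,0.002]],"spin":[0,0,0]}'
python3 tilt.py; python3 edge.py
python3 - <<'E'
from front import *
b=pickle.load(open('last.pkl','rb'))
f=b['frame']
for y in range(296,313,1):print(y,[int(v[0]) for v in f[y,256:280]])
E
```

```text
time_s: 22.02
ee_pos: [0.468, 0.0529, 0.0918]
eef_rot: [3.142, -0.0, -3.042]
wrist_force: [-0.4, -0.3, -1.4]
opening: 0.0141
grip_force: 8.0
time_s: 22.27
ee_pos: [0.468, 0.0529, 0.0899]
eef_rot: [3.142, -0.0, -3.042]
wrist_force: [0.0, -0.5, -0.5]
opening: 0.0143
grip_force: 8.0
[0.468  0.0529 0.0899] [ 0.  -0.5 -0.5] 0.0143 [(258, 234, 62, 79)]
top front edge ends [[-62.3 -60.2  59.7]
 [ 39.7 -60.2  82.5]] len 104.53978258768755 tilt 12.632652083480432
296 [104, 101, 105, 103, 119, 214, 247, 247, 247, 247, 247, 247, 246, 244, 242, 246, 243, 228, 223, 221, 223, 221, 218, 217]
297 [99, 103, 104, 106, 106, 145, 230, 247, 246, 244, 242, 244, 237, 225, 222, 224, 223, 217, 218, 217, 219, 217, 219, 219]
298 [100, 101, 103, 102, 103, 122, 201, 240, 229, 223, 222, 224, 221, 219, 217, 218, 217, 220, 218, 218, 218, 218, 218, 218]
299 [99, 102, 101, 103, 103, 105, 133, 184, 214, 218, 217, 218, 217, 217, 218, 218, 218, 218, 220, 218, 219, 218, 217, 219]
300 [100, 99, 99, 103, 103, 102, 109, 152, 203, 217, 217, 219, 217, 218, 219, 219, 219, 219, 220, 218, 218, 218, 217, 217]
301 [99, 102, 104, 9
[... 729 characters left out ...]
8, 100, 97, 100, 99, 101, 102, 99, 102, 124, 183, 226, 230, 233, 232, 231, 226, 224, 220, 205, 169, 163, 163]
308 [98, 101, 97, 100, 98, 99, 103, 99, 100, 100, 117, 180, 233, 239, 242, 241, 239, 234, 232, 227, 215, 186, 180, 182]
309 [99, 98, 101, 98, 98, 97, 98, 103, 99, 101, 105, 152, 209, 220, 224, 224, 223, 221, 220, 218, 215, 209, 211, 213]
310 [98, 95, 97, 98, 98, 99, 100, 98, 101, 99, 102, 142, 193, 214, 213, 214, 213, 213, 212, 207, 202, 198, 195, 192]
311 [97, 100, 97, 100, 99, 100, 98, 100, 100, 98, 100, 126, 164, 188, 190, 184, 183, 188, 183, 162, 155, 143, 140, 134]
312 [99, 99, 98, 95, 98, 98, 101, 98, 95, 99, 100, 102, 118, 131, 123, 118, 115, 112, 114, 106, 109, 104, 107, 106]
```

Contact, with the lid's corner on the case's corner at about (266,306). I'll rotate it level along the arc.

```bash

python3 -m creep '{"claw":[0,0,0,0,0],"translation":[[-0.001,0,0.0006],[-0.002,0,0.0012],[-0.003,0,0.002],[-0.004,0,0.0028],[-0.004,0,0.0028]],"spin":[0,0,0,0,0]}' 7
python3 -m creep '{"claw":[0,0,0,0],"translation":[[-0.0014,0,0.001],[-0.0028,0,0.002],[-0.004,0,0.003],[-0.004,0,0.003]],"spin":[0,0,0,0]}' 7
python3 tilt.py; python3 edge.py
python3 - <<'E'
from front import *
b=pickle.load(open('last.pkl','rb'))
f=b['frame']
for y in range(299,312,2):print(y,[int(v[0]) for v in f[y,256:272]])
E
```

```text
time_s: 22.73
ee_pos: [0.4725, 0.0534, 0.0875]
eef_rot: [3.142, 0.001, -3.042]
wrist_force: [1.6, 1.3, 1.5]
opening: 0.0139
grip_force: 7.0
time_s: 23.07
ee_pos: [0.4765, 0.0538, 0.0844]
eef_rot: [3.141, 0.001, -3.042]
wrist_force: [3.7, 1.9, 2.9]
opening: 0.0134
grip_force: 7.0
[0.4765 0.0538 0.0844] [3.7 1.9 2.9] 0.0134 [(260, 237, 60, 76)]
top front edge ends [[-60.3 -60.2  60.4]
 [ 47.2 -60.2  70.8]] len 108.02468277202811 tilt 5.487187256353427
299 [106, 107, 105, 102, 104, 103, 103, 107, 126, 175, 216, 219, 219, 220, 219, 219]
301 [102, 102, 101, 103, 104, 105, 102, 105, 107, 131, 184, 215, 219, 218, 220, 219]
303 [101, 103, 104, 104, 103, 102, 104, 104, 105, 112, 162, 217, 220, 218, 219, 220]
305 [101, 102, 102, 104, 106, 102, 104, 104, 103, 107, 135, 185, 216, 220, 218, 218]
307 [101, 103, 102, 104, 103, 102, 105, 101, 104, 104, 124, 186, 227, 232, 234, 232]
309 [98, 103, 98, 100, 100, 102, 101, 99, 103, 101, 108, 154, 209, 221, 226, 227]
311 [101, 98, 98, 97, 98, 97, 100, 101, 99, 101, 102, 123, 164, 188, 189, 186]
```

```bash

python3 -m creep '{"claw":[0,0,0,0,0],"translation":[[-0.001,0,0.001],[-0.002,0,0.002],[-0.0028,0,0.003],[-0.0033,0,0.004],[-0.0033,0,0.0045]],"spin":[0,0,0,0,0]}' 7
python3 tilt.py; python3 edge.py
```

```text
time_s: 23.53
ee_pos: [0.4796, 0.0541, 0.0798]
eef_rot: [3.141, 0.0, -3.042]
wrist_force: [4.5, 2.4, 5.4]
opening: 0.0137
grip_force: 7.0
[0.4796 0.0541 0.0798] [4.5 2.4 5.4] 0.0137 [(261, 240, 59, 73)]
top front edge ends [[-58.4 -60.1  61.4]
 [ 47.2 -60.1  61.6]] len 105.57354225793767 tilt 0.06743624293069755
```

```bash

python3 -m creep '{"claw":[0,0,0,0],"translation":[[-0.001,0,-0.001],[-0.002,0,-0.001],[-0.002,0,0.0005],[-0.002,0,0.0005]],"spin":[0,0,0,0]}' 7
python3 tilt.py; python3 edge.py
python3 - <<'E'
from front import *
S=b=pickle.load(open('last.pkl','rb'));f=b['frame']
t=np.radians(5.7);R=np.array([[np.cos(t),-np.sin(t)],[np.sin(t),np.cos(t)]])
def pr(pts):
    P=np.array([[*(np.array([.482,.0545])+R@np.array(p[:2])/1000),p[2]/1000] for p in pts]);return cv2.projectPoints(P,np.array(S['rvec']),np.array(S['tvec']),S['camera_matrix'],np.array(S['dist'],float))[0].reshape(-1,2).round(1).tolist()
print('exp lid top corners',pr([(-50,-60,65),(50,-60,65),(50,60,65)]),'case',pr([(-50,-60,28),(50,-60,28),(50,-60,0),(-50,-60,0)]))
for y in (285,289,293,297,301,305,307,309):print(y,[int(v[0]) for v in f[y,257:272]],'|',[int(v[0]) for v in f[y,310:326]])
print('col 290',[f[y,290].tolist()[::2] for y in range(286,314)])
E
```

```text
time_s: 23.92
ee_pos: [0.4813, 0.0543, 0.0792]
eef_rot: [3.141, -0.0, -3.042]
wrist_force: [0.8, 4.1, 1.4]
opening: 0.0134
grip_force: 7.0
[0.4813 0.0543 0.0792] [0.8 4.1 1.4] 0.0134 [(262, 240, 58, 73)]
top front edge ends [[-58.4 -60.1  61.4]
 [ 49.1 -60.1  61. ]] len 107.47556539159037 tilt -0.1946241207824183
exp lid top corners [[265.8, 296.7], [319.0, 291.5], [312.1, 240.8]] case [[267.3, 306.7], [318.9, 301.6], [318.9, 308.9], [268.3, 313.9]]
285 [103, 101, 104, 104, 104, 106, 107, 153, 246, 247, 247, 247, 247, 247, 247] | [247, 247, 247, 247, 247, 247, 247, 247, 244, 137, 103, 102, 101, 100, 97, 104]
289 [103, 104, 102, 106, 103, 101, 104, 141, 245, 247, 247, 247, 247, 247, 247] | [247, 247, 247, 247, 247, 247, 247, 247, 247, 172, 100, 98, 99, 99, 98, 98]
293 [102, 100, 102, 102, 102, 103, 103, 121, 226, 247, 247, 247, 247, 247, 247] | [244, 246, 245, 241, 235, 226, 223, 221, 201, 148, 107, 99, 100, 100, 98, 99]
297 [102, 102, 103, 101, 102, 101, 101, 111, 166, 234, 245, 244, 243, 246, 245] | [218, 219, 219, 219, 218, 220, 219, 217, 195, 140, 105, 101, 98, 101, 99, 99]
301 [1
[... 223 characters left out ...]
| [226, 226, 226, 225, 223, 222, 222, 216, 182, 113, 98, 100, 97, 96, 96, 99]
307 [98, 98, 100, 97, 96, 101, 98, 100, 99, 126, 184, 227, 231, 234, 232] | [197, 194, 194, 202, 194, 170, 162, 144, 129, 103, 99, 98, 96, 99, 100, 100]
309 [97, 99, 95, 98, 95, 97, 98, 99, 98, 110, 154, 208, 220, 225, 225] | [100, 100, 99, 100, 101, 95, 101, 98, 98, 100, 98, 100, 98, 97, 96, 97]
col 290 [[247, 139], [247, 164], [247, 169], [247, 169], [247, 169], [247, 168], [247, 166], [247, 156], [247, 127], [246, 120], [228, 95], [220, 90], [219, 89], [220, 90], [218, 89], [220, 91], [218, 89], [220, 90], [220, 92], [234, 98], [243, 108], [227, 92], [218, 87], [193, 84], [127, 79], [99, 75], [96, 75], [98, 76]]
```

Level now. The remaining side force (+y) suggests the lid presses on the rim about 1–2 mm too far toward -y. I'll nudge it and feel again.

```bash

python3 -m creep '{"claw":[0,0,0,0],"translation":[[0,0.0008,-0.001],[0,0.0015,-0.001],[0,0.0015,0],[0,0.0015,0]],"spin":[0,0,0,0]}' 7
python3 -m creep '{"claw":[0,0,0,0],"translation":[[0,0,0.001],[0,0,0.002],[0,0,0.003],[0,0,0.003]],"spin":[0,0,0,0]}' 7
python3 tilt.py; python3 edge.py
```

```text
time_s: 24.3
ee_pos: [0.4811, 0.0557, 0.0792]
eef_rot: [-3.141, -0.0, -3.042]
wrist_force: [0.5, 0.9, -0.9]
opening: 0.014
grip_force: 7.0
time_s: 24.63
ee_pos: [0.4818, 0.0557, 0.0773]
eef_rot: [-3.142, 0.002, -3.042]
wrist_force: [-0.6, -0.5, 8.6]
opening: 0.0141
grip_force: 7.0
[0.4818 0.0557 0.0773] [-0.6 -0.5  8.6] 0.0141 [(262, 239, 58, 74)]
top front edge ends [[-58.3 -58.8  61.9]
 [ 49.2 -58.8  61.1]] len 107.52025003478275 tilt -0.4406990927936029
```

```bash

python3 -m creep '{"claw":[0,0,30,30,30],"translation":[[0,0,-0.0015],[0,0,-0.002],[0,0,-0.002],[0,0,-0.002],[0,0,-0.002]],"spin":[0,0,0,0,0]}' 7
python3 -m creep '{"claw":[35,35,35,35,35],"translation":[[0,0,0],[0,0,-0.03],[0,0,-0.07],[0,0,-0.11],[0,0,-0.15]],"spin":[0,0,0,0,0]}'
python3 -m creep '{"claw":[35,35,35,35,35],"translation":[[0,-0.04,0],[0,-0.08,0],[0,-0.12,0],[0,-0.16,0],[0,-0.2,0]],"spin":[0,0,0,0,0]}'
python3 tilt.py
python3 - <<'E'
from h import *;from bench import ctrl
np.set_printoptions(precision=4,suppress=True)
T=ctrl.capture('top');S=pickle.load(open('last.pkl','rb'));pickle.dump((T,S),open('c4.pkl','wb'))
m=mask(T,(20,100,90),(36,255,255))
k=[q for q in blobs(m,200) if 270<q[:,0,0].mean()<350 and 220<q[:,0,1].mean()<290][0];r=cv2.minAreaRect(k);p=plane(T,cv2.boxPoints(r),.065);print(r,p.mean(0),[(np.linalg.norm(p[i]-p[i-1]),np.degrees(np.arctan2(*(p[i]-p[i-1])[1::-1]))) for i in range(4)])
b=S;f=b['frame'].astype(int);m=((f[...,0]>225)&(f[...,1]>215)&(f[...,2]<190)&(f[...,0]-f[...,2]>60)).astype(np.uint8);m[:,:235]=0;m[:,345:]=0;m[:205]=0;m[318:]=0
k=blobs(m,100)[0];print(cv2.approxPolyDP(k,2,True).reshape(-1,2).tolist())
E
```

```text
time_s: 25.1
ee_pos: [0.4811, 0.0557, 0.0782]
eef_rot: [-3.142, -0.0, -3.042]
wrist_force: [-0.3, -0.3, -1.0]
opening: 0.0267
grip_force: 0.0
time_s: 25.52
ee_pos: [0.4807, 0.0557, 0.23]
eef_rot: [-3.142, -0.0, -3.042]
wrist_force: [-0.2, -0.9, 0.9]
opening: 0.0322
grip_force: 0.0
time_s: 25.93
ee_pos: [0.5008, -0.1452, 0.2285]
eef_rot: [-3.141, 0.0, -3.042]
wrist_force: [-0.1, 0.6, 0.8]
opening: 0.0324
grip_force: 0.0
[ 0.5008 -0.1452  0.2285] [-0.1  0.6  0.8] 0.0324 [(263, 266, 12, 46)]
((311.08123779296875, 254.13705444335938), (44.74314498901367, 52.86531066894531), 85.91438293457031) [0.4815 0.0536 0.065 ] [(np.float64(0.10685737203263801), np.float64(5.911883644329849)), (np.float64(0.12680079381176268), np.float64(-84.19137670094871)), (np.float64(0.10705781860761457), np.float64(-174.52230744882704)), (np.float64(0.12599002448529478), np.float64(95.71820046046928))]Traceback (most recent call last):
  File "<stdin>", line 7, in <module>
IndexError: list index out of range
```

From the top, the lid's middle is (0.4815, 0.0536) and the case's is (0.4818, 0.0544), at the same yaw. I'll clear the side view and check that the lid is flush.

```bash

python3 -m creep '{"claw":[35,35,35,35,35],"translation":[[0,-0.02,-0.04],[0,-0.02,-0.08],[0,-0.02,-0.12],[0,-0.02,-0.16],[0,-0.02,-0.2]],"spin":[0,0,0,0,0]}'
python3 -m creep '{"claw":[35,35,35,35,35],"translation":[[0.04,0,0],[0.08,0,0],[0.1,0,0],[0.1,0,0],[0.1,0,0]],"spin":[0,0,0,0,0]}'
python3 tilt.py
python3 - <<'E'
from front import *
np.set_printoptions(precision=1,suppress=True)
S=b=pickle.load(open('last.pkl','rb'));f=b['frame'].astype(int)
t=np.radians(5.7);R=np.array([[np.cos(t),-np.sin(t)],[np.sin(t),np.cos(t)]])
def pr(pts):
    P=np.array([[*(np.array([.482,.0545])+R@np.array(p[:2])/1000),p[2]/1000] for p in pts]);return cv2.projectPoints(P,np.array(S['rvec']),np.array(S['tvec']),S['camera_matrix'],np.array(S['dist'],float))[0].reshape(-1,2).round(1).tolist()
print('exp lid top',pr([(-50,-60,65),(50,-60,65),(50,60,65),(-50,60,65)]))
m=((f[...,0]>225)&(f[...,1]>215)&(f[...,2]<190)&(f[...,0]-f[...,2]>50)).astype(np.uint8);m[:,:235]=0;m[:,345:]=0;m[:205]=0;m[318:]=0
for k in blobs(m,60)[:2]:print(cv2.boundingRect(k),cv2.approxPolyDP(k,2,True).reshape(-1,2).tolist())
g=cv2.convexHull(np.vstack(blobs(m,60)[:1]));print('hull',cv2.approxPolyDP(g,2,True).reshape(-1,2).tolist())
E
```

```text
time_s: 26.45
ee_pos: [0.5027, -0.1627, 0.4304]
eef_rot: [3.142, 0.0, -3.042]
wrist_force: [0.1, -0.5, 0.1]
opening: 0.0322
grip_force: 0.0
time_s: 26.87
ee_pos: [0.4031, -0.1729, 0.4289]
eef_rot: [-3.141, 0.001, -3.043]
wrist_force: [0.5, -0.2, -0.7]
opening: 0.0322
grip_force: 0.0
[ 0.4031 -0.1729  0.4289] [ 0.5 -0.2 -0.7] 0.0322 [(261, 238, 69, 75)]
exp lid top [[265.8, 296.7], [319.0, 291.5], [312.1, 240.8], [262.3, 245.3]]
(262, 241, 56, 56) [[311, 241], [262, 245], [266, 296], [317, 291]]
hull [[311, 241], [317, 291], [266, 296], [262, 245]]
```

All four lid corners fit the flush position to within about 1–2 px. As a check, I'll touch the bar top with shut fingers, which should make contact at about 89 mm.

```bash

python3 -m creep '{"claw":[0,0,0,0,0],"translation":[[-0.03,0.03,0],[-0.06,0.06,0],[-0.09,0.09,0.01],[-0.1,0.13,0.03],[-0.1,0.165,0.06]],"spin":[0,0,0,0,0]}' 10
python3 -c "
from h import *;from bench import ctrl
go(ctrl.get_state(),[.4815,.054,.105],185.7)"
```

```text
time_s: 27.33
ee_pos: [0.4895, -0.0049, 0.3743]
eef_rot: [3.141, -0.001, -3.041]
wrist_force: [0.6, -1.3, 0.3]
opening: 0.0041
grip_force: 0.0
shift [0.002  0.0594 0.2693] spin 0.07
```

```bash

python3 -m creep '{"claw":[0,0,0,0,0],"translation":[[0.002,0.03,0],[0.002,0.058,0.03],[0.002,0.058,0.07],[0.002,0.058,0.11],[0.002,0.058,0.15]],"spin":[0,0,0,0,0]}'
python3 -m creep '{"claw":[0,0,0,0,0],"translation":[[0,0,0.04],[0,0,0.075],[0,0,0.1],[0,0,0.112],[0,0,0.116]],"spin":[0,0,0,0,0]}'
python3 -m creep '{"claw":[0,0,0,0,0],"translation":[[0,0,0.003],[0,0,0.006],[0,0,0.009],[0,0,0.010],[0,0,0.010]],"spin":[0,0,0,0,0]}'
```

```text
time_s: 27.75
ee_pos: [0.4795, 0.0513, 0.2228]
eef_rot: [3.141, -0.001, -3.04]
wrist_force: [0.4, 0.2, -1.3]
opening: 0.0005
grip_force: 0.0
time_s: 28.17
ee_pos: [0.4788, 0.0504, 0.1069]
eef_rot: [3.141, -0.004, -3.041]
wrist_force: [0.2, 0.3, 0.3]
opening: 0.0003
grip_force: 0.0
time_s: 28.58
ee_pos: [0.4796, 0.0498, 0.0998]
eef_rot: [-3.142, 0.001, -3.042]
wrist_force: [0.5, -0.8, 0.3]
opening: 0.0003
grip_force: 0.0
```

```bash

python3 -m creep '{"claw":[0,0,0,0,0],"translation":[[0,0.004,0.002],[0,0.004,0.004],[0,0.004,0.006],[0,0.004,0.0075],[0,0.004,0.0075]],"spin":[0,0,0,0,0]}'
python3 -m creep '{"claw":[0,0,0],"translation":[[0,0,0.001],[0,0,0.002],[0,0,0.002]],"spin":[0,0,0]}'
python3 -m creep '{"claw":[0,0,0],"translation":[[0,0,0.001],[0,0,0.002],[0,0,0.002]],"spin":[0,0,0]}'
```

```text
time_s: 29.0
ee_pos: [0.4788, 0.0538, 0.0914]
eef_rot: [3.142, -0.0, -3.042]
wrist_force: [0.8, 0.0, -0.6]
opening: 0.0006
grip_force: 0.0
time_s: 29.25
ee_pos: [0.4789, 0.0538, 0.0896]
eef_rot: [-3.142, -0.0, -3.042]
wrist_force: [-0.8, -0.3, -0.5]
opening: 0.0007
grip_force: 0.0
time_s: 29.5
ee_pos: [0.4791, 0.0538, 0.0892]
eef_rot: [-3.142, 0.0, -3.042]
wrist_force: [-9.7, -0.9, 17.1]
opening: 0.0006
grip_force: 8.1
```

Contact came at 89 mm, so the lid is fully home. I'll back off, check once more and hand in.

```bash

python3 -m creep '{"claw":[0,0,0,0,0],"translation":[[0,0,-0.005],[0,0,-0.03],[0,0,-0.07],[0,0,-0.11],[0,0,-0.15]],"spin":[0,0,0,0,0]}'
python3 -m creep '{"claw":[0,0,0,0,0],"translation":[[0,-0.04,0],[0,-0.08,0],[0,-0.12,0],[0,-0.16,0],[0,-0.18,0]],"spin":[0,0,0,0,0]}'
python3 -m creep '{"claw":[0,0,0],"translation":[[0,0,0],[0,0,0],[0,0,0]],"spin":[0,0,0]}'
python3 - <<'E'
from h import *;from bench import ctrl
T=ctrl.capture('top');m=mask(T,(20,100,90),(36,255,255))
k=[q for q in blobs(m,200) if 270<q[:,0,0].mean()<350 and 220<q[:,0,1].mean()<290][0];r=cv2.minAreaRect(k);p=plane(T,cv2.boxPoints(r),.065).mean(0);print(r,p)
if abs(p[0]-.482)<.003 and abs(p[1]-.0545)<.003: print(ctrl.hand_in())
E
```

```text
time_s: 29.92
ee_pos: [0.4785, 0.0538, 0.2396]
eef_rot: [3.142, -0.0, -3.042]
wrist_force: [0.6, 0.3, 0.2]
opening: 0.0004
grip_force: 0.0
time_s: 30.33
ee_pos: [0.4967, -0.1288, 0.2378]
eef_rot: [-3.141, -0.0, -3.044]
wrist_force: [0.2, 0.7, 0.8]
opening: 0.0005
grip_force: 0.0
time_s: 30.58
ee_pos: [0.4968, -0.1248, 0.2378]
eef_rot: [3.141, -0.0, -3.042]
wrist_force: [0.2, 0.8, -0.4]
opening: 0.0005
grip_force: 0.0
((311.11676025390625, 254.13450622558594), (44.74314498901367, 52.93655776977539), 85.91438293457031) [0.48152002 0.05355056 0.065     ]
the job is handed in; nothing more can be done
None
```

I seated the gauge in its cutout, set the lid level on the case (middles within about 1 mm in the top view, touch height as expected), released both, and handed the job in at about 31 s; no verdict came back.

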